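# Riddle the crimp caps out of the washed stoppers and crate the stoppers

## Task

The washed rubber stoppers are still mixed with torn-off crimp caps. First pull the pin out of the crate's hasp and leave it on the bench, lift the lid off and lay it flat on the bench clear of the crate; then lift the riddle basket and shake it over the white catch tray until every cap has dropped through into the tray while the stoppers stay in the basket, and only then tip the stoppers over the basket's low lip into the crate. Finish with the empty basket standing upright in the tray or on the bench, the lid back down on the crate with its slot over the staple, no caps in the crate, and leave the crucible and the timer where they are.

Things in the scene. Friction and masses are not known exactly. Their poses are not given: they have to be found in the camera images.
- crate: blue open storage crate, fixed to the bench, 160 x 160 mm outside, 80 mm high, walls and floor 5 mm thick; origin under its centre on the bench, z up. A small steel bracket with the hasp staple stands out of its -x wall (the side towards the robot at yaw 0)
- staple (a point): middle of the steel hasp staple of the crate, at the height of the lid's top face (84 mm): an upright wire loop of 5 mm wire, fixed to the crate at its x = -103 mm, y = 0, opening along the crate's y, 17 mm clear inside (along x), its top 107 mm above the bench
- lid: grey square crate lid, loose, 0.25 kg, plate 166 x 166 x 4 mm with its top face at z = +12 mm; origin in the centre at the foot of four 8 mm deep locating ribs, on which it stands level on the bench. Closed, its origin is at crate (0, 0, +72 mm) with the same yaw and the ribs 7 mm clear of the walls. A steel flap, 110 mm wide along y, carries the slot and reaches to x = -135 mm
- lid_slot (a point): centre of the slot in the lid's flap (lid x = -103 mm, at the top face): 40 mm along x, 16 mm along y; the staple sticks up through it with 5 mm to spare all round
- lid_handle (a point): centre of the lid's black bar handle: bar along the lid's y, 90 mm long, 12 mm wide (x), 14 mm high, 31 mm above the lid's top face, at lid x = -10 mm
- pin: retaining pin: steel rod 7 mm thick, 60 mm long, lying along its y from y = -35 to +25 mm, with a red upright tab at the +y end; origin under the rod, where it crosses the staple at the start, lying on the lid's flap inside the staple loop. It comes out by pulling along its +y
- pin_tab (a point): centre of the pin's red tab, at pin (0, +30, +17 mm): 22 mm along x, 10 mm along y, 34 mm high, standing on the flap at the start
- tray: white catch tray, fixed to the bench, 200 mm (x) x 180 mm (y), 35 mm high, walls and floor 4 mm; origin under its centre on the bench, z up
- basket: loose steel riddle basket, 0.22 kg, 158 mm (x) x 116 mm (y); origin between the soles of its four 20 mm feet, standing in the tray at the start. Floor 20 to 23 mm above the origin: five 9 mm wide bars along y (centred at x = 0, +-27, +-54 mm) with 18 mm slots between and at both ends. Walls 48 mm high but for a 12 mm high lip at the -x end, over which it is tipped. Caps slide on it at about 17 degrees of tilt, stoppers at about 31
- basket_handle (a point): centre of the basket's green bar handle, 116 mm above its origin: a bar along the basket's y, 117 mm long, 14 mm wide (x), 16 mm high, on posts over both side walls, open below for 65 mm down to the floor
- basket_floor (a point): centre of the basket's floor, on its upper face, 23 mm above the origin
- stopper_a_mid (a point): centre of a red rubber stopper, tapered, 32 mm in diameter and 31 mm high, 20 g; too big for the slots; may be absent
- stopper_b_mid (a point): centre of a red rubber stopper, tapered, 38 mm in diameter and 36 mm high, 20 g; too big for the slots; may be absent
- stopper_c_mid (a point): centre of a red rubber stopper, tapered, 32 mm in diameter and 31 mm high, 20 g; too big for the slots; may be absent
- stopper_d_mid (a point): centre of a red rubber stopper, tapered, 38 mm in diameter and 36 mm high, 20 g; too big for the slots; may be absent
- cap_1_mid (a point): centre of a torn-off aluminium crimp cap, a disc 14 mm in diameter and 7 mm high with a red dot, 10 g; may be absent. At the start it lies on a bar of the basket's floor
- cap_2_mid (a point): centre of a torn-off aluminium crimp cap, a disc 14 mm in diameter and 7 mm high with a red dot, 10 g; may be absent. At the start it lies on a bar of the basket's floor
- cap_3_mid (a point): centre of a torn-off aluminium crimp cap, a disc 14 mm in diameter and 7 mm high with a red dot, 10 g; may be absent. At the start it lies on a bar of the basket's floor
- cap_4_mid (a point): centre of a torn-off aluminium crimp cap, a disc 14 mm in diameter and 7 mm high with a red dot, 10 g; may be absent. At the start it lies on a bar of the basket's floor
- cap_5_mid (a point): centre of a torn-off aluminium crimp cap, a disc 14 mm in diameter and 7 mm high with a red dot, 10 g; may be absent. At the start it lies on a bar of the basket's floor
- cap_6_mid (a point): centre of a torn-off aluminium crimp cap, a disc 14 mm in diameter and 7 mm high with a red dot, 10 g; may be absent. At the start it lies on a bar of the basket's floor
- crucible: white porcelain crucible with its lid on, 44 mm wide, 48 mm high, a bystander; origin at its foot, behind the left of the work
- lab_timer: white lab timer with three buttons, 57 x 64 x 56 mm, a bystander; origin at its foot, to the right of the work

How it is judged (in metres and radians):
On the way, in this order (a step that is already met when the one before it is completed fails the run):
1. the pin is pulled out of the staple (distance between pin and staple above 0.05 m), for 0.2 s.
2. the lid is off the crate and lies flat on the bench (horizontal distance between lid and crate above 0.15 m and height (world z) of lid below 0.03 m and angle between lid's own z axis and vertical below 0.15 rad), for 0.2 s.
3. with the basket lifted, every cap lies in the catch tray and every stopper is still in the basket (height (world z) of basket above 0.02 m and x of cap_1_mid in the frame of tray between -0.098 and 0.098 m and y of cap_1_mid in the frame of tray between -0.088 and 0.088 m and z of each of cap_1_mid, cap_2_mid, cap_3_mid, cap_4_mid, cap_5_mid, cap_6_mid in the frame of tray below 0.02 m and x of cap_2_mid in the frame of tray between -0.098 and 0.098 m and y of cap_2_mid in the frame of tray between -0.088 and 0.088 m and x of cap_3_mid in the frame of tray between -0.098 and 0.098 m and y of cap_3_mid in the frame of tray between -0.088 and 0.088 m and x of cap_4_mid in the frame of tray between -0.098 and 0.098 m and y of cap_4_mid in the frame of tray between -0.088 and 0.088 m and x of cap_5_mid in the frame of tray between -0.098 and 0.098 m and y of cap_5_mid in the frame of tray between -0.088 and 0.088 m and x of cap_6_mid in the frame of tray between -0.098 and 0.098 m and y of cap_6_mid in the frame of tray between -0.088 and 0.088 m and x of stopper_a_mid in the frame of basket between -0.085 and 0.08 m and y of stopper_a_mid in the frame of basket between -0.06 and 0.06 m and z of stopper_a_mid in the frame of basket between 0.02 and 0.09 m and x of stopper_b_mid in the frame of basket between -0.085 and 0.08 m and y of stopper_b_mid in the frame of basket between -0.06 and 0.06 m and z of stopper_b_mid in the frame of basket between 0.02 and 0.09 m and x of stopper_c_mid in the frame of basket between -0.085 and 0.08 m and y of stopper_c_mid in the frame of basket between -0.06 and 0.06 m and z of stopper_c_mid in the frame of basket between 0.02 and 0.09 m and x of stopper_d_mid in the frame of basket between -0.085 and 0.08 m and y of stopper_d_mid in the frame of basket between -0.06 and 0.06 m and z of stopper_d_mid in the frame of basket between 0.02 and 0.09 m), for 0.2 s.
4. the basket is tipped over the crate (angle between basket's own z axis and vertical above 0.75 rad and horizontal distance between basket_floor and crate below 0.17 m), for 0.2 s.
At the end, for the whole second after the job is handed in: all stoppers in the crate; all caps on the tray's floor (centres below 20 mm); lid down on the crate, level within 3 degrees, centre and slot within 12 mm of the crate's centre and the staple; basket upright (within 14 degrees) in the tray or on the bench; pin on the bench; all at rest (x of stopper_a_mid in the frame of crate between -0.078 and 0.078 m and y of stopper_a_mid in the frame of crate between -0.078 and 0.078 m and z of stopper_a_mid in the frame of crate between 0 and 0.068 m and x of stopper_b_mid in the frame of crate between -0.078 and 0.078 m and y of stopper_b_mid in the frame of crate between -0.078 and 0.078 m and z of stopper_b_mid in the frame of crate between 0 and 0.068 m and x of stopper_c_mid in the frame of crate between -0.078 and 0.078 m and y of stopper_c_mid in the frame of crate between -0.078 and 0.078 m and z of stopper_c_mid in the frame of crate between 0 and 0.068 m and x of stopper_d_mid in the frame of crate between -0.078 and 0.078 m and y of stopper_d_mid in the frame of crate between -0.078 and 0.078 m and z of stopper_d_mid in the frame of crate between 0 and 0.068 m and x of cap_1_mid in the frame of tray between -0.098 and 0.098 m and y of cap_1_mid in the frame of tray between -0.088 and 0.088 m and z of each of cap_1_mid, cap_2_mid, cap_3_mid, cap_4_mid, cap_5_mid, cap_6_mid in the frame of tray below 0.02 m and x of cap_2_mid in the frame of tray between -0.098 and 0.098 m and y of cap_2_mid in the frame of tray between -0.088 and 0.088 m and x of cap_3_mid in the frame of tray between -0.098 and 0.098 m and y of cap_3_mid in the frame of tray between -0.088 and 0.088 m and x of cap_4_mid in the frame of tray between -0.098 and 0.098 m and y of cap_4_mid in the frame of tray between -0.088 and 0.088 m and x of cap_5_mid in the frame of tray between -0.098 and 0.098 m and y of cap_5_mid in the frame of tray between -0.088 and 0.088 m and x of cap_6_mid in the frame of tray between -0.098 and 0.098 m and y of cap_6_mid in the frame of tray between -0.088 and 0.088 m and horizontal distance between lid_slot and staple below 0.012 m and horizontal distance between lid and crate below 0.012 m and z of lid in the frame of crate between 0.066 and 0.078 m and angle between lid's own z axis and vertical below 0.05 rad and linear speed of each of lid, basket below 0.03 m/s and angle between basket's own z axis and vertical below 0.25 rad and height (world z) of each of basket, pin_tab below 0.03 m and distance between pin and staple above 0.06 m); the robot touches nothing.
It fails at once if a cap gets into the crate ((x of cap_1_mid in the frame of crate between -0.076 and 0.076 m and y of cap_1_mid in the frame of crate between -0.076 and 0.076 m and z of cap_1_mid in the frame of crate between 0 and 0.07 m) or (x of cap_2_mid in the frame of crate between -0.076 and 0.076 m and y of cap_2_mid in the frame of crate between -0.076 and 0.076 m and z of cap_2_mid in the frame of crate between 0 and 0.07 m) or (x of cap_3_mid in the frame of crate between -0.076 and 0.076 m and y of cap_3_mid in the frame of crate between -0.076 and 0.076 m and z of cap_3_mid in the frame of crate between 0 and 0.07 m) or (x of cap_4_mid in the frame of crate between -0.076 and 0.076 m and y of cap_4_mid in the frame of crate between -0.076 and 0.076 m and z of cap_4_mid in the frame of crate between 0 and 0.07 m) or (x of cap_5_mid in the frame of crate between -0.076 and 0.076 m and y of cap_5_mid in the frame of crate between -0.076 and 0.076 m and z of cap_5_mid in the frame of crate between 0 and 0.07 m) or (x of cap_6_mid in the frame of crate between -0.076 and 0.076 m and y of cap_6_mid in the frame of crate between -0.076 and 0.076 m and z of cap_6_mid in the frame of crate between 0 and 0.07 m)).
It fails at once if the crucible or the timer is shifted by more than 30 mm or tipped (distance of any of crucible, lab_timer from where it was at the start of the episode above 0.03 m or angle between any of crucible, lab_timer's own z axis and vertical above 0.5 rad).
Of stopper_a, stopper_b, stopper_c, stopper_d only 2 to 4 are there at a start; the rules pass over those that are not, and their reading is None.
Of cap_1, cap_2, cap_3, cap_4, cap_5, cap_6 only 3 to 6 are there at a start; the rules pass over those that are not, and their reading is None.
At some moment in a run one of basket, lid may be knocked a few centimetres aside while the robot is not near it.
Once in a run the grip may slacken for a moment while it holds something.
It also fails if it takes over 208 s, if anything falls off the work surface, if the arm or the gripper's body presses on something with over 40 N, if the wrist force passes 120 N, or if a joint passes its speed limit or range.

## Robot

A 7-joint arm with a two-finger parallel gripper is mounted at the origin on a cart in front of the work surface, level with it; the furniture and walls round the work are solid. World frame = base frame: x ahead of the robot, y to its left, z up, the work surface at z = 0. Lengths are in m, angles in degrees, forces in N, time in s.
With the tool pointing down it reaches from about 0.425 to 0.875 m from the base axis. Payload 4.7 kg.
Tool frame: the origin (TCP) lies between the finger pads; the fingertips stand 19 mm ahead of it and the grasp point (between the pads) is the TCP; x points along the fingers, z is the direction in which the jaws open and shut, and the axes are right-handed (so a half turn about x gives the same grasp; the last joint's range is limited). The gripper opens to 87 mm and grips with 3 to 60 N. Pads are 19 mm wide; open, the fingers measure 117 mm over their backs; the gripper's body (75 mm by 190 mm) begins 51 mm behind the grasp point.
Start: joints at [70.709, 18.392, -4.016, 83.108, 1.295, 78.541, -3.26], TCP at [0.223, -0.61, 0.242] pointing down, gripper open.
Joint ranges: [-163.93, 163.93], [-17.29, 119.83], [-79.2, 71.16], [3.27, 140.29], [-89.18, 269.18], [5.43, 117.66], [-154.24, 154.24]. Speed limits (degrees/s): [147.25, 147.25, 180, 180, 180, 180, 180].

## Interface

Orientations are given as [roll, pitch, yaw] about the fixed x, y, z axes, in that order (R = Rz(yaw) Ry(pitch) Rx(roll)).
In Python, from cell import monitor, read_camera, camera_model, env, regions_of gives the robot as it stands. The module is installed in compiled form; this text tells all that it offers.
- The arm moves only by the tool step_arm, never from a script. Its argument "deltas" is a list of rows, each a list of 5 numbers: the gripper's target within -1 to 1 (fully open at 1, half-way at 0, shut at -1), then the shift along the tool's x, y, z in m, then the turn about the tool's x in degrees. A call has 1 to 12 rows; each row is the pose to reach, as a shift and turn from the pose commanded when the call began, along the tool's axes at that moment; what a row does not reach only later rows make up. A row lasts 1/8 s, in which the tool goes at most 62.5 mm and 10.7 degrees, less where a joint would pass 70% of its speed; a pose out of reach is approached as far as the arm can. A call with a gripper value outside its range is refused whole. The fingers move at their own pace and stop on an object; "newtons" is the grip in N (left out, the last holds). Time passes only in rows, so rows that repeat a pose let the fingers close. It gives the time, the measured TCP pose, the force and the opening at its end, in the units of the state.
- monitor.get_obs(): the state, without advancing time (a new reading comes with each control period).
- read_camera(name): name is "side" or "top" or "wrist"; returns (picture, depth): 420x560x3 uint8, red, green, blue; 420x560 float32, m along the optical axis (not along the pixel's ray), 0 where there is no reading.
- camera_model(name): a dict with "fx", "fy", "cx", "cy" (pixels), "k1" (the pictures are not rectified: a ray, as slopes to the right and down, at radius r is drawn at 1 + k1 r^2 times it, then the intrinsics apply), "xyz" and "attitude" of the camera in the world. Camera axes: x right, y down, z forward; pixel columns grow to the right and rows downward; lengths in m; the calibration is good to about 2 mm. A picture is of the moment at which its call begins: read the wrist's pose just before it. camera_model takes no time and is no camera call; for the wrist camera it gives the pose at the moment of the call.
- env.sign_off(): hands the job in, once; it reports no verdict.
Trained networks look in the newest picture that a camera, given by its name, has taken for a name from the list of things; names that differ only in an ending like _2 or _b are one class to them, and where a whole thing is asked for, a point or a joint stands for the part that bears it (a point fixed in the world has none). Each returns a list of dicts, best first, with "p" (0 to 1); they miss things now and then, are a little off and sometimes report something else, mostly with a low value. They report only what shows in the picture. A call takes as long as a camera call.
- regions_of(camera, thing): "pixels" (420x560 bool, what is visible of it) and "pixel" ([column, row] in pixels, amid what is visible of it).
The state is a dict: "time_s": time; "qpos": joint angles; "joint_velocities": joint speeds; "effort": joint torques, N m; "tool_pos": TCP position; "tool_rot": TCP orientation; "force": force on the tool from outside, world axes, zero at the start; "wrist_torque": the same for the moment, N m; "grip_width": finger opening in m.
Only numpy, scipy, OpenCV 4.12 (cv2) and the standard library are available. Lean on these libraries where they do the work, as an engineer would, in place of code of your own. Each camera call takes 0.05 s, during which the arm holds its last target. There are 200 camera calls.

## Working session

There is one attempt and no reset: what is moved stays moved. The work goes in short steps, Python scripts to look and compute and a tool call to move; the robot and the scene stay as the last step left them, time stands still between calls to the robot, and variables do not carry over. Pictures are saved under pics/ and viewed, about 12 in all and at most 16, crops included, and the job is handed in when it is done.

Besides the shell and the picture viewer there is one more tool, called after "Emit:" by a JSON object that holds its "method" and its "body". step_arm: Moves the arm, as the interface text tells. Its arguments: {"type":"object","properties":{"deltas":{"type":"array"},"newtons":{"type":"number"}},"required":["deltas"]}

```bash
ls; mkdir -p pics
cat > h.py <<'E'
import numpy as np, cv2
from scipy.spatial.transform import Rotation as R
from cell import monitor, read_camera, camera_model, env, regions_of
np.set_printoptions(precision=4,suppress=True)
def shot(cam,fn=None):
    m=camera_model(cam); p,d=read_camera(cam)
    if fn: cv2.imwrite('pics/'+fn,p[:,:,::-1])
    return m,p,d
def camR(m):
    a=np.array(m['attitude'],float)
    return a if a.shape==(3,3) else R.from_euler('xyz',a,degrees=True).as_matrix()
def cloud(m,d):
    v,u=np.mgrid[:420,:560].astype(float)
    K=np.array([[m['fx'],0,m['cx']],[0,m['fy'],m['cy']],[0,0,1.]])
    n=cv2.undistortPoints(np.stack([u.ravel(),v.ravel()],1)[:,None],K,np.array([m['k1'],0,0,0.]))[:,0]
    P=np.c_[n,np.ones(len(n))]*d.ravel()[:,None]
    W=P@camR(m).T+np.array(m['xyz'])
    W[d.ravel()<=0]=np.nan
    return W.reshape(420,560,3)
def find(cam,thing,W,pmin=0.3):
    out=[]
    for r in regions_of(cam,thing):
        if r['p']<pmin: continue
        Q=W[r['pixels']]; Q=Q[~np.isnan(Q[:,0])]
        out.append((r,Q))
        print(thing,'p%.2f'%r['p'],'px',np.round(r['pixel']),'n',len(Q),'med',np.median(Q,0) if len(Q) else None)
    return out
E
python3 - <<'E'
from h import *
print(monitor.get_obs())
for c in ['top','side','wrist']:
    m,p,d=shot(c,c+'0.png'); print(c,m)
E
```

```text
pics
{'time_s': 0.0, 'qpos': array([70.7102, 18.4397, -4.0163, 83.1764,  1.2937, 78.5409, -3.2593]), 'joint_velocities': array([-0.1191, -0.0349,  0.0695, -0.0474,  0.0266, -0.0146,  0.0522]), 'effort': array([  0.001 , -49.1291,  -0.4036, -31.2525,  -0.0641,   0.0437,
         0.0002]), 'tool_pos': array([ 0.2231, -0.6099,  0.2404]), 'tool_rot': array([-177.7758,   89.888 ,  112.3249]), 'force': array([-0.2387, -0.3277,  0.6721]), 'wrist_torque': array([-0.0166, -0.0177,  0.0651]), 'grip_width': 0.08733345978797287}
top {'fx': 479.29075254231884, 'fy': 479.29075254231884, 'cx': 279.9722670875562, 'cy': 208.59215328801872, 'k1': -0.1568045614434477, 'xyz': array([ 0.3614, -0.0339,  1.4624]), 'attitude': array([-172.291 ,   -0.6191,  -88.5426])}
side {'fx': 434.52820260491336, 'fy': 434.52820260491336, 'cx': 274.06405019973937, 'cy': 214.14361843905235, 'k1': 0.037725383804517176, 'xyz': array([0.0056, 0.7049, 0.8892]), 'attitude': array([-130.4098,   -0.8571, -144.4672])}
wrist {'fx': 332.5164368175116, 'fy': 332.5164368175116, 'cx': 285.6197829580652, 'cy': 208.281338287979, 'k1': -0.05784168554469187, 'xyz': array([ 0.2903, -0.5861,  0.3845]), 'attitude': array([165.0205,   0.1032, -69.9103])}
```

View top.

View pics/top0.png

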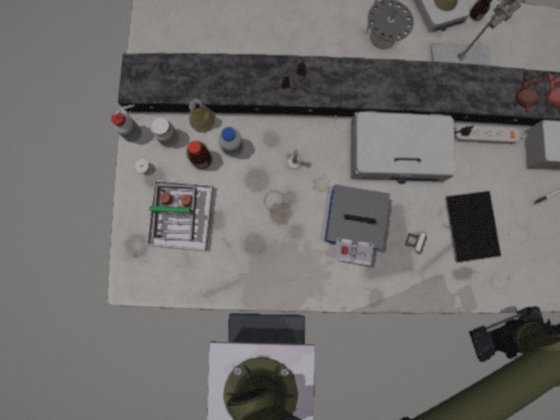

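View pics/side0.png

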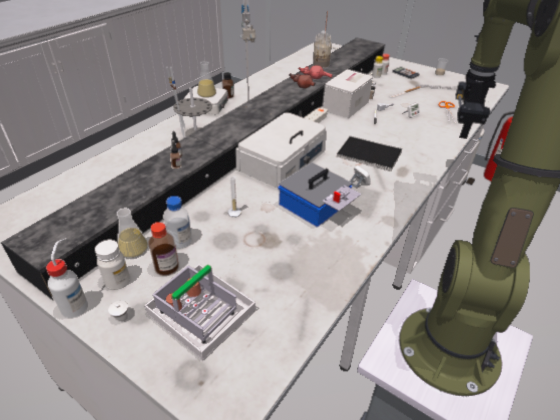

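Run:
```python
from h import *
for c in ['top','side']:
    m,p,d=shot(c); W=cloud(m,d)
    for t in ['crate','staple','lid','lid_handle','pin_tab','tray','basket','basket_handle','stopper_a_mid','cap_1_mid','crucible','lab_timer']:
        try: find(c,t,W)
        except Exception as e: print(t,e)
```

```text
crate p0.55 px [355. 253.] n 41 med [ 0.422  -0.2569  0.0865]
staple p0.70 px [332. 242.] n 101 med [ 0.4586 -0.1991  0.0752]
staple p0.56 px [418. 240.] n 250 med [ 0.4668 -0.4632  0.0364]
lid p0.73 px [358. 220.] n 3812 med [ 0.5161 -0.2688  0.085 ]
lid p0.58 px [420. 240.] n 224 med [ 0.4658 -0.4634  0.0407]
lid_handle p0.87 px [358. 220.] n 3762 med [ 0.5167 -0.271   0.085 ]
pin_tab p0.59 px [345. 252.] n 62 med [ 0.4296 -0.2302  0.1025]
tray p0.76 px [188. 224.] n 2649 med [0.5021 0.2422 0.0059]
basket p0.68 px [173. 211.] n 1079 med [0.5323 0.2709 0.0595]
basket_handle p0.57 px [172. 210.] n 1087 med [0.5324 0.2806 0.0585]
cap_1_mid p0.51 px [357. 222.] n 3665 med [ 0.5167 -0.271   0.085 ]
crucible p0.49 px [142. 165.] n 128 med [0.6749 0.3823 0.0394]
lab_timer p0.83 px [420. 241.] n 267 med [ 0.468  -0.4625  0.0348]
crate p0.62 px [302. 210.] n 1085 med [ 0.5112 -0.194   0.0379]
staple p0.75 px [305. 211.] n 1053 med [ 0.512  -0.1938  0.0374]
staple p0.31 px [336. 198.] n 73 med [ 0.4296 -0.2254  0.1015]
lid p0.74 px [318. 185.] n 1888 med [ 0.512  -0.2606  0.0827]
lid_handle p0.83 px [319. 182.] n 1903 med [ 0.5109 -0.2599  0.0827]
tray p0.73 px [209. 317.] n 3525 med [0.4874 0.273  0.0066]
tray p0.51 px [321. 182.] n 1966 med [ 0.5122 -0.2606  0.0827]
basket p0.90 px [191. 299.] n 2572 med [0.5311 0.2719 0.0534]
basket p0.48 px [339. 197.] n 89 med [ 0.4298 -0.2261  0.0997]
basket_handle p0.81 px [194. 296.] n 2595 med [0.5311 0.2729 0.0528]
crucible p0.60 px [118. 309.] n 293 med [0.6715 0.3873 0.0372]
lab_timer p0.69 px [361. 179.] n 224 med [ 0.4575 -0.4633  0.0311]
```

Run:
```python
from h import *
m,p,d=shot('top'); W=cloud(m,d)
def rect(mask,n):
    Q=W[mask][:,:2]*1000; r=cv2.minAreaRect(Q.astype(np.float32)); print(n,len(Q),'c',np.array(r[0]),'size',r[1],'ang',r[2])
x,y,z=W[...,0],W[...,1],W[...,2]
near=(abs(x-.51)<.2)&(abs(y+.265)<.13)
lid=near&(z>.077)&(z<.092)&(x>.44); lid=cv2.morphologyEx(lid.astype(np.uint8),cv2.MORPH_OPEN,np.ones((3,3)))>0
rect(lid,'lid'); 
h=near&(z>.105)&(x>.47); rect(h,'handle'); print(np.median(W[h],0))
hsv=cv2.cvtColor(p,cv2.COLOR_RGB2HSV)
red=near&((hsv[...,0]<8)|(hsv[...,0]>172))&(hsv[...,1]>130)&(hsv[...,2]>80)
print('tab',red.sum(),np.median(W[red],0),W[red].max(0),W[red].min(0))
nt=(abs(x-.5)<.2)&(abs(y-.26)<.15)
rim=nt&(z>.028)&(z<.042); rect(rim,'trayrim')
g=nt&(hsv[...,0]>40)&(hsv[...,0]<85)&(hsv[...,1]>100); rect(g,'bhandle'); print(np.median(W[g],0))
b=nt&(z>.062)&(z<.085); rect(b,'bask walls')
cv2.imwrite('pics/c1.png',np.hstack([cv2.resize(p[165:265,135:225,::-1],None,fx=4,fy=4,interpolation=cv2.INTER_CUBIC),cv2.resize(p[175:275,310:400,::-1],None,fx=4,fy=4,interpolation=cv2.INTER_CUBIC)]))
```

```text
lid 3121 c [ 524.0992 -271.6536] size (169.03550720214844, 183.5045928955078) ang 82.23585510253906
handle 989 c [ 614.7549 -314.1454] size (142.19273376464844, 213.82122802734375) ang 79.69061279296875
[ 0.678  -0.3154  0.1172]
tab 24 [ 0.4327 -0.2276  0.1172] [ 0.4397 -0.2235  0.1221] [ 0.4228 -0.2367  0.09  ]
trayrim 926 c [560.7924 284.8651] size (273.5458984375, 242.64389038085938) ang 0.0030451056081801653
bhandle 168 c [533.5649 269.0232] size (113.97201538085938, 12.946837425231934) ang 88.90290069580078
[0.5331 0.2709 0.1284]
bask walls 474 c [578.093  263.1609] size (137.99388122558594, 262.0733337402344) ang 80.97321319580078
```

View pics/c1.png

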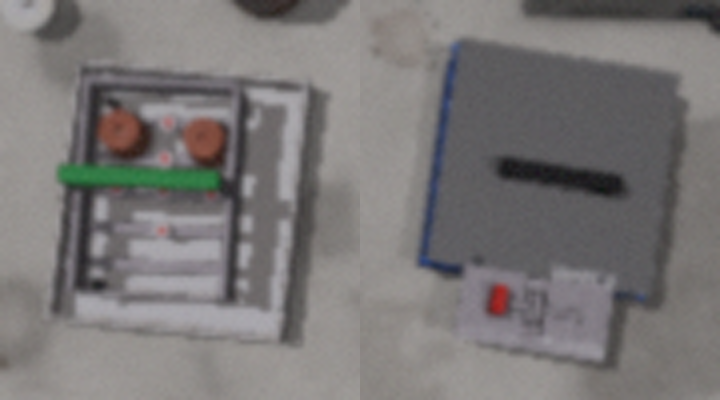

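```bash
cat >> h.py <<'E'
def frame():
    o=monitor.get_obs(); return np.array(o['tool_pos']),R.from_euler('xyz',o['tool_rot'],degrees=True).as_matrix(),o
def jaw():
    p,M,o=frame(); return np.degrees(np.arctan2(M[1,2],M[0,2]))
def to(*wps):
    """wps: (x,y,z) or (x,y,z,jawyaw) world -> tool shifts from present pose"""
    p,M,o=frame(); print('now',p,'jaw %.1f'%jaw(),'tool axes',M.round(3).tolist(),'q7 %.0f'%o['qpos'][6],'w %.4f'%o['grip_width'],'t %.2f'%o['time_s'],'F',o['force'])
    for w in wps:
        d=M.T@(np.array(w[:3])-p); t=0
        if len(w)>3: t=-((w[3]-jaw()+90)%180-90)
        print(np.round(w,4),'->',d.round(4).tolist(),'turn %.1f'%t,'rows>=%.1f'%max(np.linalg.norm(d)/.0625,abs(t)/10.7))
E
python3 - <<'E'
from h import *
to((.433,-.228,.2,-7.8),(.433,-.228,.102,-7.8))
E
```

```text
now [ 0.2233 -0.6104  0.2416] jaw -69.9 tool axes [[-0.0, 0.939, 0.344], [-0.0, 0.344, -0.939], [-1.0, -0.0, 0.0]] q7 -3 w 0.0872 t 1.50 F [-0.3299  0.0615  0.1783]
[ 0.433 -0.228  0.2   -7.8  ] -> [0.0416, 0.3283, -0.2871] turn -62.1 rows>=7.0
[ 0.433 -0.228  0.102 -7.8  ] -> [0.1396, 0.3283, -0.2871] turn -62.1 rows>=7.3
```

Emit:
{"method": "step_arm", "body": {"deltas": [[1,0.0,0.04,-0.035,-8],[1,0.0,0.08,-0.07,-16],[1,0.0,0.12,-0.105,-24],[1,0.01,0.16,-0.14,-32],[1,0.02,0.2,-0.175,-40],[1,0.03,0.24,-0.21,-48],[1,0.03,0.28,-0.245,-56],[1,0.03,0.31,-0.27,-62],[1,0.03,0.328,-0.287,-62],[1,0.03,0.328,-0.287,-62],[1,0.03,0.328,-0.287,-62]]}}

```text
time_s: 2.88
tool_pos: [0.4322, -0.2293, 0.2116]
tool_rot: [-105.7, 90.0, -113.7]
force: [0.3, 0.0, -0.4]
grip_width: 0.0869
```

Run:
```python
from h import *
m,p,d=shot('wrist','w1.png'); W=cloud(m,d)
hsv=cv2.cvtColor(p,cv2.COLOR_RGB2HSV); x,y,z=W[...,0],W[...,1],W[...,2]
red=((hsv[...,0]<8)|(hsv[...,0]>172))&(hsv[...,1]>130)&(hsv[...,2]>60)&(abs(x-.43)<.06)&(abs(y+.23)<.06)
print(red.sum(), np.median(W[red],0), np.percentile(W[red],[3,97],axis=0))
t=red&(z>.11); r=cv2.minAreaRect((W[t][:,:2]*1000).astype(np.float32)); print(r)
to((.433,-.228,.102,-7.8))
```

```text
516 [ 0.4356 -0.226   0.1175] [[ 0.4257 -0.2327  0.09  ]
 [ 0.4446 -0.2233  0.1195]]
((435.0616149902344, -228.26113891601562), (8.990411758422852, 20.952207565307617), 81.65498352050781)
now [ 0.432  -0.2296  0.2115] jaw -8.0 tool axes [[-0.0, 0.14, 0.99], [-0.001, 0.99, -0.14], [-1.0, -0.001, -0.0]] q7 17 w 0.0872 t 2.92 F [-0.2753  0.0371  0.5213]
[ 0.433 -0.228  0.102 -7.8  ] -> [0.1095, 0.0018, 0.0008] turn -0.2 rows>=1.8
```

View pics/w1.png

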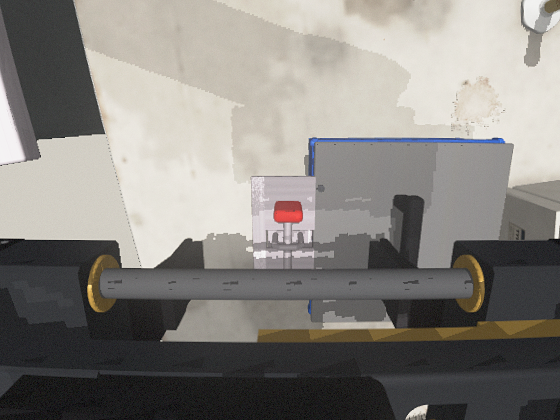

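Emit:
{"method": "step_arm", "body": {"deltas": [[1,0.05,0.001,0.003,0],[1,0.104,0.001,0.003,0],[1,0.104,0.001,0.003,0],[-1,0.104,0.001,0.003,0],[-1,0.104,0.001,0.003,0],[-1,0.104,0.001,0.003,0],[-1,0.104,0.001,0.003,0],[-1,0.104,0.001,0.003,0]], "newtons": 35}}

```text
time_s: 3.92
tool_pos: [0.4359, -0.2276, 0.1077]
tool_rot: [-58.7, 90.0, -66.6]
force: [-0.3, -0.3, 0.2]
grip_width: 0.045
```

Emit:
{"method": "step_arm", "body": {"deltas": [[-1,0,0,0,0],[-1,0,0,0,0],[-1,0,0,0,0],[-1,0,0,0,0],[-1,0,0.02,0,0],[-1,0,0.04,0,0],[-1,0,0.06,0,0],[-1,0,0.08,0,0],[-1,-0.02,0.08,0,0],[-1,-0.06,0.08,0,0],[-1,-0.06,0.08,0,0]], "newtons": 35}}

```text
time_s: 5.3
tool_pos: [0.4491, -0.1471, 0.1704]
tool_rot: [-18.4, 89.7, -26.2]
force: [0.9, 0.3, -0.9]
grip_width: 0.0217
```

Run:
```python
from h import *
m,p,d=shot('top'); W=cloud(m,d)
cv2.imwrite('pics/t2.png',cv2.resize(p[140:300,110:420,::-1],None,fx=2.5,fy=2.5))
to((.62,.02,.17,0),(.62,.02,.026,0))
```

```text
now [ 0.4478 -0.1471  0.1686] jaw -7.8 tool axes [[0.002, 0.136, 0.991], [-0.001, 0.991, -0.136], [-1.0, -0.001, 0.002]] q7 7 w 0.0219 t 5.35 F [-0.7277 -1.1715 -0.3831]
[0.62 0.02 0.17 0.  ] -> [-0.0012, 0.1889, 0.1479] turn -7.8 rows>=3.8
[0.62  0.02  0.026 0.   ] -> [0.1428, 0.1891, 0.1476] turn -7.8 rows>=4.5
```

View pics/t2.png

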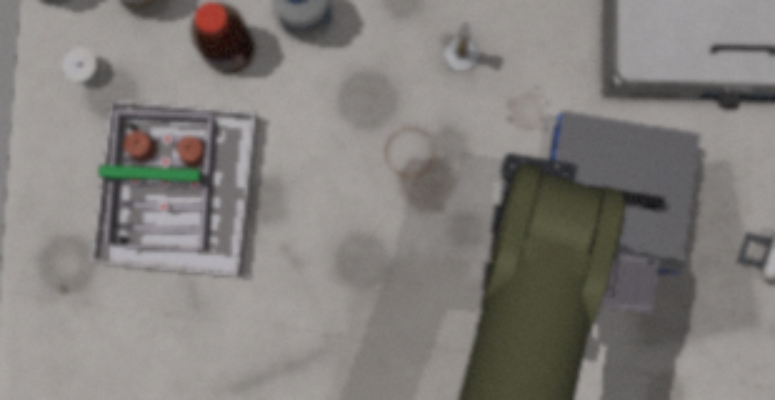

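Emit:
{"method": "step_arm", "body": {"deltas": [[-1,0,0.05,0.032,-2],[-1,0,0.1,0.064,-4],[-1,0,0.15,0.096,-6],[-1,0,0.2,0.12,-8],[-1,0,0.22,0.124,-8],[-1,0.05,0.22,0.124,-8],[-1,0.1,0.22,0.124,-8],[-1,0.13,0.22,0.124,-8],[-1,0.142,0.22,0.124,-8],[-1,0.142,0.22,0.124,-8],[0,0.142,0.22,0.124,-8],[0,0.142,0.22,0.124,-8]]}}

```text
time_s: 6.85
tool_pos: [0.6003, 0.0526, 0.0261]
tool_rot: [-2.1, 89.9, -2.0]
force: [-0.4, 0.1, 0.1]
grip_width: 0.0344
```

Emit:
{"method": "step_arm", "body": {"deltas": [[0.2,0,0,0,0],[0.2,0,0,0,0],[0.2,0,0,0,0],[0.2,-0.06,0,0,0],[0.5,-0.12,0,0,0],[1,-0.18,0,0,0],[1,-0.18,0,0,0]]}}

```text
time_s: 7.72
tool_pos: [0.6031, 0.0535, 0.2115]
tool_rot: [0.3, 89.4, 0.4]
force: [1.4, -0.0, -0.2]
grip_width: 0.0745
```

Run:
```python
from h import *
m,p,d=shot('top','t3.png'); W=cloud(m,d); x,y,z=W[...,0],W[...,1],W[...,2]
hsv=cv2.cvtColor(p,cv2.COLOR_RGB2HSV)
near=(abs(x-.53)<.13)&(abs(y+.271)<.13)
dark=near&(hsv[...,2]<45)&(z>.10)&(z<.14)
n,l,s,c=cv2.connectedComponentsWithStats(dark.astype(np.uint8))
for i in range(1,n):
    if s[i,4]>40: r=cv2.minAreaRect((W[l==i][:,:2]*1000).astype(np.float32)); print(s[i,4],np.median(W[l==i],0),r)
red=((hsv[...,0]<8)|(hsv[...,0]>172))&(hsv[...,1]>130)&(hsv[...,2]>60)&(x<.66)&(z<.05)&(abs(y)<.15)
print('pin',red.sum(),np.median(W[red],0) if red.any() else 0)
to((.52,-.270,.25,-8),(.52,-.270,.12,-8))
```

```text
104 [ 0.5201 -0.2715  0.1225] ((521.0811157226562, -269.8816223144531), (84.49407958984375, 9.639098167419434), 82.15767669677734)
pin 0 0
now [0.6013 0.0528 0.2082] jaw 0.1 tool axes [[0.005, -0.002, 1.0], [-0.0, 1.0, 0.002], [-1.0, -0.0, 0.005]] q7 -17 w 0.0782 t 7.78 F [-0.0498 -0.3539 -0.7494]
[ 0.52 -0.27  0.25 -8.  ] -> [-0.0421, -0.3227, -0.0816] turn 8.1 rows>=5.4
[ 0.52 -0.27  0.12 -8.  ] -> [0.0879, -0.3227, -0.0823] turn 8.1 rows>=5.5
```

Emit:
{"method": "step_arm", "body": {"deltas": [[0.3,-0.03,-0.05,-0.015,1],[0.3,-0.04,-0.11,-0.03,2],[0.3,-0.042,-0.17,-0.045,4],[0.3,-0.042,-0.23,-0.06,6],[0.3,-0.042,-0.285,-0.075,8],[0.3,-0.03,-0.323,-0.081,8],[0.3,0.02,-0.323,-0.081,8],[0.3,0.06,-0.323,-0.081,8],[0.3,0.092,-0.323,-0.081,8],[0.3,0.092,-0.323,-0.081,8],[-1,0.092,-0.323,-0.081,8],[-1,0.092,-0.323,-0.081,8]], "newtons": 50}}

```text
time_s: 9.28
tool_pos: [0.5205, -0.2711, 0.1151]
tool_rot: [-25.7, 89.8, -33.6]
force: [-0.0, 0.4, 0.3]
grip_width: 0.0438
```

Emit:
{"method": "step_arm", "body": {"deltas": [[-1,0,0,0,0],[-1,0,0,0,0],[-1,0,0,0,0],[-1,0,0,0,0],[-1,0,0,0,0]], "newtons": 50}}

```text
time_s: 9.9
tool_pos: [0.5201, -0.2708, 0.114]
tool_rot: [-14.9, 89.9, -22.8]
force: [1.7, -0.2, 2.1]
grip_width: 0.0111
```

Emit:
{"method": "step_arm", "body": {"deltas": [[-1,-0.02,0,0,0],[-1,-0.05,0,0,0],[-1,-0.08,0,0,0],[-1,-0.085,0.03,-0.01,0],[-1,-0.085,0.08,-0.025,0],[-1,-0.085,0.13,-0.04,0],[-1,-0.085,0.18,-0.057,0],[-1,-0.085,0.22,-0.07,0],[-1,-0.07,0.233,-0.073,0],[-1,-0.03,0.233,-0.073,0],[-1,0.01,0.233,-0.073,0],[-1,0.04,0.233,-0.073,0]]}}

```text
time_s: 11.4
tool_pos: [0.4779, -0.0308, 0.0717]
tool_rot: [-161.6, 89.8, -169.6]
force: [1.4, -0.2, -2.6]
grip_width: 0.0114
```

Emit:
{"method": "step_arm", "body": {"deltas": [[-1,0.015,0,0,0],[-1,0.029,0,0,0],[-1,0.029,0,0,0],[-1,0.029,0,0,0]]}}

```text
time_s: 11.9
tool_pos: [0.48, -0.03, 0.0454]
tool_rot: [-8.6, 89.9, -16.5]
force: [-0.1, -0.1, -3.6]
grip_width: 0.0111
```

Emit:
{"method": "step_arm", "body": {"deltas": [[-1,0.003,0,0,0],[0,0.003,0,0,0],[0.3,0.003,0,0,0],[0.3,0.003,0,0,0],[0.3,0.003,0,0,0],[0.3,0.003,0,0,0],[0.3,-0.05,0,0,0],[0.3,-0.1,0,0,0],[0.3,-0.15,0,0,0],[0.3,-0.17,0,0,0],[0.3,-0.17,0,0,0]]}}

```text
time_s: 13.28
tool_pos: [0.4802, -0.0299, 0.216]
tool_rot: [-13.7, 89.8, -21.6]
force: [-0.0, 0.8, 0.6]
grip_width: 0.0562
```

Run:
```python
from h import *
m,p,d=shot('top','t4.png'); W=cloud(m,d); x,y,z=W[...,0],W[...,1],W[...,2]
hsv=cv2.cvtColor(p,cv2.COLOR_RGB2HSV)
nt=(abs(x-.5)<.2)&(abs(y-.26)<.15)
g=nt&(hsv[...,0]>40)&(hsv[...,0]<85)&(hsv[...,1]>100)
r=cv2.minAreaRect((W[g][:,:2]*1000).astype(np.float32)); print(r,np.median(W[g],0))
# tray rim: white bright z~.035
t=nt&(z>.027)&(z<.042)&(x<.63)&(x>.38)&(y<.37)&(y>.12)
print('rim',np.percentile(x[t],[1,99]),np.percentile(y[t],[1,99]),cv2.minAreaRect((W[t][:,:2]*1000).astype(np.float32)))
to((.533,.27,.22,-1.1),(.533,.27,.12,-1.1))
```

```text
((533.8243408203125, 268.8228454589844), (113.02373504638672, 13.052132606506348), 89.13389587402344) [0.5332 0.271  0.1283]
rim [0.4264 0.6282] [0.1655 0.3535] ((529.3533325195312, 259.89752197265625), (182.40826416015625, 202.7364501953125), 86.175537109375)
now [ 0.4792 -0.0299  0.2144] jaw -7.9 tool axes [[0.001, 0.138, 0.99], [-0.001, 0.99, -0.138], [-1.0, -0.0, 0.001]] q7 -7 w 0.0567 t 13.32 F [ 0.5034  0.506  -1.0032]
[ 0.533  0.27   0.22  -1.1  ] -> [-0.0057, 0.3044, 0.012] turn -6.8 rows>=4.9
[ 0.533  0.27   0.12  -1.1  ] -> [0.0943, 0.3045, 0.012] turn -6.8 rows>=5.1
```

Emit:
{"method": "step_arm", "body": {"deltas": [[0.3,0,0.06,0.003,-2],[0.3,0,0.12,0.006,-4],[0.3,0,0.18,0.009,-6],[0.3,0,0.24,0.012,-7],[0.3,0,0.295,0.012,-7],[0.3,0.03,0.304,0.012,-7],[0.3,0.07,0.304,0.012,-7],[0.3,0.094,0.304,0.012,-7],[0.3,0.094,0.304,0.012,-7],[-1,0.094,0.304,0.012,-7],[-1,0.094,0.304,0.012,-7],[-1,0.094,0.304,0.012,-7]], "newtons": 60}}

```text
time_s: 14.82
tool_pos: [0.5334, 0.2698, 0.1215]
tool_rot: [13.5, 89.9, 12.6]
force: [0.4, 0.3, 0.8]
grip_width: 0.0348
```

Emit:
{"method": "step_arm", "body": {"deltas": [[-1,0,0,0,0],[-1,0,0,0,0],[-1,0,0,0,0],[-1,0,0,0,0],[-1,-0.01,-0.005,0,0],[-1,-0.02,-0.01,-0.003,0],[-1,-0.03,-0.01,-0.004,0],[-1,-0.03,-0.01,-0.004,0]]}}

```text
time_s: 15.82
tool_pos: [0.5291, 0.2601, 0.1517]
tool_rot: [17.8, 89.9, 16.9]
force: [0.4, -0.5, -4.0]
grip_width: 0.0136
```

Run:
```python
from h import *
to((.529,.26,.15))
m,p,d=shot('wrist','w5.png')
m,p,d=shot('side'); cv2.imwrite('pics/s5.png',cv2.resize(p[230:370,110:290,::-1],None,fx=4,fy=4,interpolation=cv2.INTER_CUBIC))
```

```text
now [0.5291 0.2601 0.1517] jaw -0.9 tool axes [[0.002, 0.016, 1.0], [0.001, 1.0, -0.016], [-1.0, 0.001, 0.002]] q7 -44 w 0.0136 t 15.82 F [ 0.3959 -0.5472 -3.971 ]
[0.529 0.26  0.15 ] -> [0.0017, -0.0001, -0.0001] turn 0.0 rows>=0.0
```

View pics/s5.png

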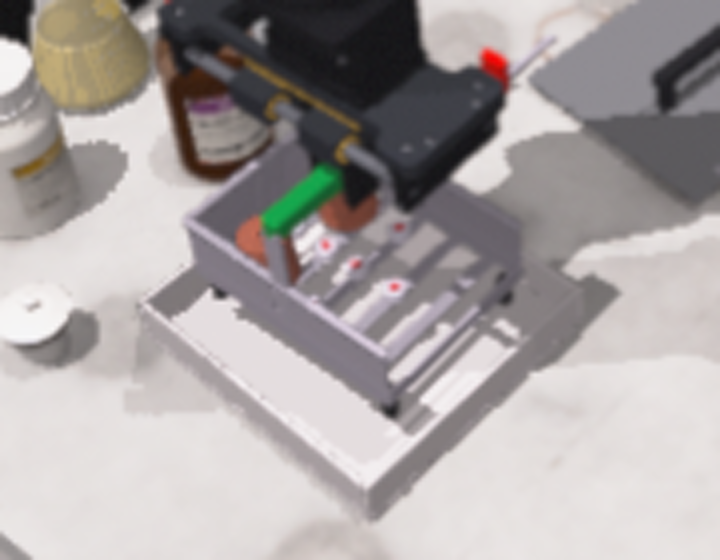

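Emit:
{"method": "step_arm", "body": {"deltas": [[-1,-0.01,0,0.012,0],[-1,-0.01,0,-0.012,0],[-1,-0.01,0,0.012,0],[-1,-0.01,0,-0.012,0],[-1,-0.01,0,0.012,0],[-1,-0.01,0,-0.012,0],[-1,-0.01,0,0.012,0],[-1,-0.01,0,-0.012,0],[-1,-0.01,0,0.012,0],[-1,-0.01,0,-0.012,0],[-1,-0.01,0,0,0],[-1,-0.01,0,0,0]]}}

```text
time_s: 17.42
tool_pos: [0.5306, 0.2593, 0.1609]
tool_rot: [20.5, 89.9, 19.6]
force: [0.6, -0.6, -2.9]
grip_width: 0.0131
```

Run:
```python
from h import *
to((.529,.26,.16))
def crop(p): return cv2.resize(p[230:370,110:290,::-1],None,fx=2.2,fy=2.2,interpolation=cv2.INTER_CUBIC)
m,p,d=shot('side'); a=crop(p); W=cloud(m,d); find('side','cap_1_mid',W,.2); find('side','stopper_a_mid',W,.2)
m,p,d=shot('top'); b=cv2.resize(p[165:265,135:225,::-1],None,fx=3.08,fy=3.08,interpolation=cv2.INTER_CUBIC)
cv2.imwrite('pics/s6.png',np.hstack([a,b]))
```

```text
now [0.5306 0.2593 0.1609] jaw -1.0 tool axes [[0.001, 0.017, 1.0], [0.001, 1.0, -0.017], [-1.0, 0.001, 0.001]] q7 -43 w 0.0131 t 17.43 F [ 0.6143 -0.5542 -2.8715]
[0.529 0.26  0.16 ] -> [0.0009, 0.0007, -0.0017] turn 0.0 rows>=0.0
stopper_a_mid p0.33 px [287. 253.] n 2936 med [ 0.4648 -0.0214  0.0108]
```

View pics/s6.png

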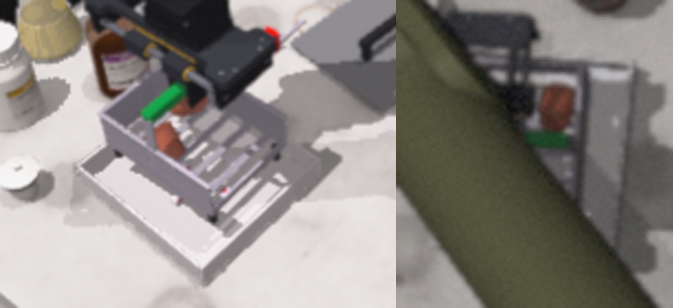

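Emit:
{"method": "step_arm", "body": {"deltas": [[-1,0,0,0.01,0],[-1,0,0,-0.01,0],[-1,0,0,0.01,0],[-1,0,0,-0.01,0],[-1,0,0.008,0.01,0],[-1,0,-0.008,-0.01,0],[-1,0,0.008,0.01,0],[-1,0,-0.008,-0.01,0],[-1,0,0,0.01,0],[-1,0,0,-0.01,0],[-1,0,0,0,0],[-1,0,0,0,0]]}}

```text
time_s: 19.12
tool_pos: [0.5304, 0.2591, 0.1607]
tool_rot: [5.0, 89.9, 4.0]
force: [-0.4, 0.5, -2.8]
grip_width: 0.0134
```

Run:
```python
from h import *
to((.529,.26,.16))
F=[]
for i in range(4):
    m,p,d=shot('side'); F.append(monitor.get_obs()['force'])
print('F',np.mean(F,0))
hsv=cv2.cvtColor(p,cv2.COLOR_RGB2HSV)
W=cloud(m,d)
cv2.imwrite('pics/s7.png',cv2.resize(p[240:365,125:275,::-1],None,fx=5,fy=4.8,interpolation=cv2.INTER_CUBIC))
shot('wrist','w7.png')
```

```text
now [0.5304 0.2591 0.1607] jaw -1.0 tool axes [[0.001, 0.017, 1.0], [0.0, 1.0, -0.017], [-1.0, 0.0, 0.001]] q7 -43 w 0.0134 t 19.12 F [-0.3972  0.4671 -2.8307]
[0.529 0.26  0.16 ] -> [0.0006, 0.0009, -0.0014] turn 0.0 rows>=0.0
F [ 0.0919 -0.5805 -3.0495]
```

View pics/s7.png

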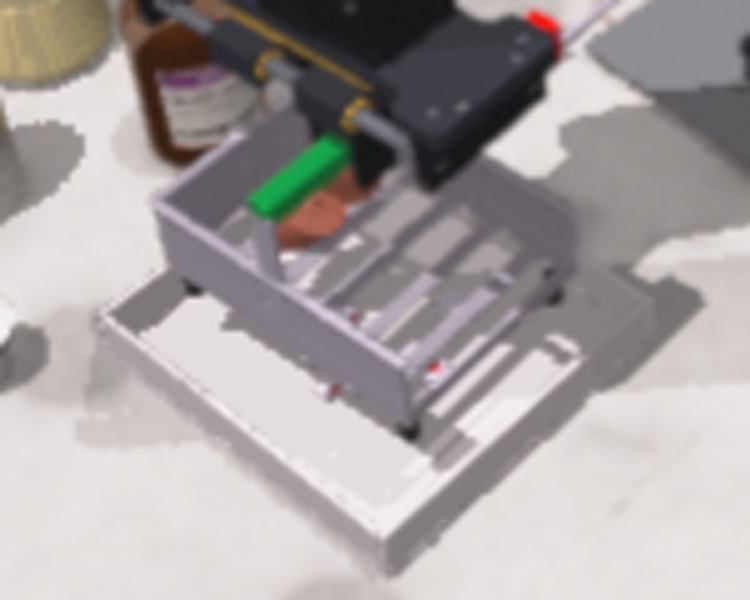

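View pics/w7.png

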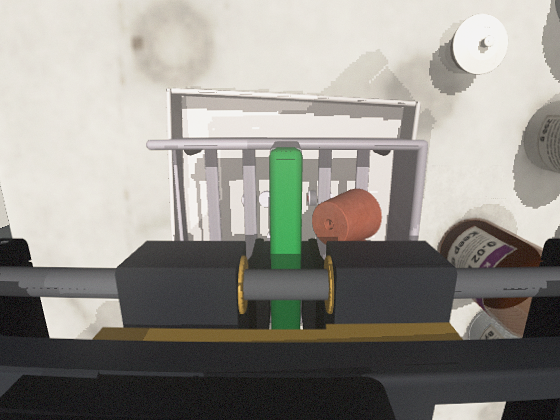

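Emit:
{"method": "step_arm", "body": {"deltas": [[-1,0.012,0,-0.001,0],[-1,0.024,0,-0.001,0],[-1,0.032,0,-0.001,0],[-1,0.037,0,-0.001,0],[-1,0.037,0,-0.001,0],[0,0.037,0,-0.001,0],[0.3,0.037,0,-0.001,0],[0.3,0.037,0,-0.001,0],[0.3,0.037,0,-0.001,0],[0.3,0.037,0,-0.001,0],[0.3,-0.03,0,-0.001,0],[0.3,-0.09,0,-0.001,0]]}}

```text
time_s: 20.88
tool_pos: [0.5272, 0.2594, 0.2495]
tool_rot: [-166.9, 89.9, -167.8]
force: [-0.2, 0.0, 0.6]
grip_width: 0.0562
```

Emit:
{"method": "step_arm", "body": {"deltas": [[0.3,-0.03,-0.05,0,0],[0.3,-0.04,-0.1,0,0],[0.3,-0.05,-0.16,0,0],[0.3,-0.05,-0.22,0,0],[0.3,-0.05,-0.25,0,0],[0.3,-0.05,-0.25,0,0]]}}

```text
time_s: 21.62
tool_pos: [0.5237, 0.0062, 0.2984]
tool_rot: [-101.0, 89.9, -102.3]
force: [0.8, 1.1, 0.2]
grip_width: 0.0565
```

Run:
```python
from h import *
to((.529,.26,.16))
m,p,d=shot('top'); W=cloud(m,d)
a=cv2.resize(p[170:260,140:220,::-1],None,fx=5,fy=5,interpolation=cv2.INTER_CUBIC)
m2,p2,d2=shot('side')
b=cv2.resize(p2[255:365,130:270,::-1],None,fx=2.85,fy=4.09,interpolation=cv2.INTER_CUBIC)
cv2.imwrite('pics/s8.png',np.hstack([a,b])[:,:800])
x,y,z=W[...,0],W[...,1],W[...,2]
hsv=cv2.cvtColor(p,cv2.COLOR_RGB2HSV)
nt=(abs(x-.53)<.11)&(abs(y-.26)<.1)
red=nt&((hsv[...,0]<10)|(hsv[...,0]>170))&(hsv[...,1]>40)
n,l,s,c=cv2.connectedComponentsWithStats(red.astype(np.uint8))
for i in range(1,n): print(s[i,4],c[i].round(),np.median(W[l==i],0))
g=nt&(hsv[...,0]>40)&(hsv[...,0]<85)&(hsv[...,1]>100)
print(cv2.minAreaRect((W[g][:,:2]*1000).astype(np.float32)),np.median(W[g],0))
```

```text
now [0.5237 0.0062 0.2984] jaw -1.3 tool axes [[-0.0, 0.022, 1.0], [-0.001, 1.0, -0.022], [-1.0, -0.001, -0.0]] q7 -7 w 0.0565 t 21.62 F [0.8135 1.1233 0.192 ]
[0.529 0.26  0.16 ] -> [0.1381, 0.254, -0.0003] turn 0.0 rows>=4.6
266 [183. 200.] [0.5701 0.2518 0.0581]
4 [180. 226.] [0.4942 0.2612 0.0094]
((527.0719604492188, 259.9630126953125), (113.02458953857422, 14.481517791748047), 89.31037139892578) [0.526  0.26   0.1283]
```

View pics/s8.png

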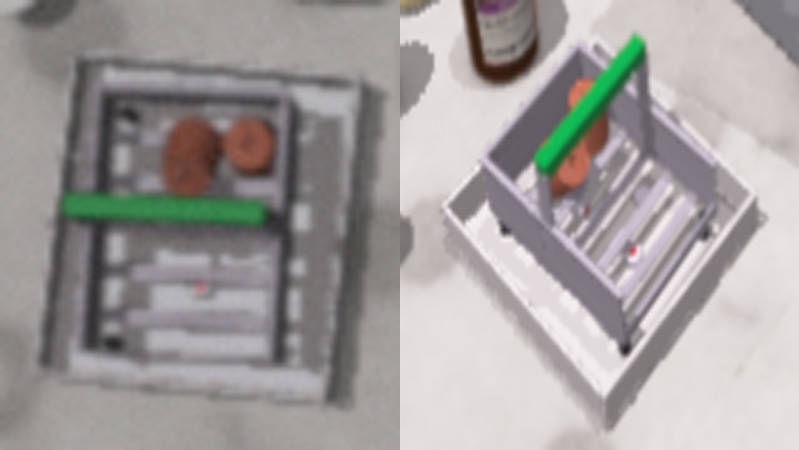

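Emit:
{"method": "step_arm", "body": {"deltas": [[1,0.02,0.04,0,0],[1,0.04,0.08,0,0],[1,0.06,0.12,0,0],[1,0.06,0.15,0.003,0],[1,0.06,0.15,0.003,0],[1,0.06,0.15,0.003,0]]}}

```text
time_s: 22.48
tool_pos: [0.5289, 0.1601, 0.2386]
tool_rot: [-90.4, 90.0, -91.2]
force: [0.5, 0.4, 0.1]
grip_width: 0.087
```

Run:
```python
from h import *
to((.527,.26,.1215))
m,p,d=shot('wrist'); W=cloud(m,d)
x,y,z=W[...,0],W[...,1],W[...,2]
nt=(abs(x-.53)<.11)&(abs(y-.26)<.1); r,c=np.where(nt); print(r.min(),r.max(),c.min(),c.max())
r0,r1,c0,c1=max(r.min()-5,0),r.max()+5,max(c.min()-5,0),c.max()+5
f=min(800/(c1-c0),600/(r1-r0))
cv2.imwrite('pics/w9.png',cv2.resize(p[r0:r1,c0:c1,::-1],None,fx=f,fy=f,interpolation=cv2.INTER_CUBIC)); print(r0,c0,f)
```

```text
now [0.5289 0.1601 0.2386] jaw -0.8 tool axes [[-0.0, 0.014, 1.0], [-0.0, 1.0, -0.014], [-1.0, -0.0, -0.0]] q7 -29 w 0.0870 t 22.48 F [0.5029 0.4232 0.1159]
[0.527  0.26   0.1215] -> [0.1171, 0.0999, -0.0034] turn 0.0 rows>=2.5
0 419 0 559
0 0 1.4150943396226414
```

View pics/w9.png

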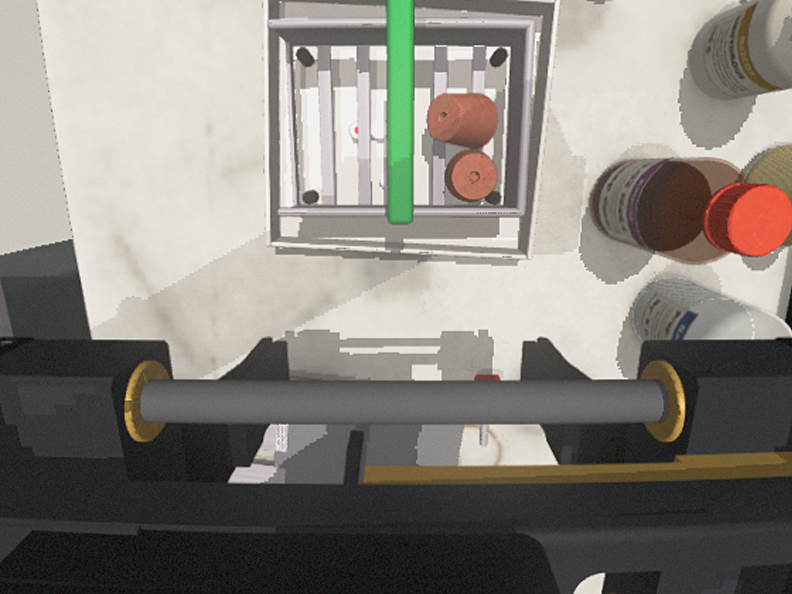

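Run:
```python
from h import *
for c in ['side','wrist','top']:
    m,p,d=shot(c); W=cloud(m,d); x,y,z=W[...,0],W[...,1],W[...,2]
    hsv=cv2.cvtColor(p,cv2.COLOR_RGB2HSV)
    nt=(abs(x-.53)<.11)&(abs(y-.26)<.1)&(z<.09)
    red=nt&((hsv[...,0]<10)|(hsv[...,0]>170))&(hsv[...,1]>60)
    n,l,s,cc=cv2.connectedComponentsWithStats(red.astype(np.uint8),connectivity=8)
    for i in range(1,n): print(c,s[i,4],cc[i].round(),np.median(W[l==i],0))
    cb=nt&(abs(x-.527)<.006)&(abs(y-.26)<.05)
    print(c,'centre bar z hist',np.histogram(z[cb],bins=[0,.01,.02,.025,.03,.035,.045,.1]))
    if c=='side': cv2.imwrite('pics/s10.png',cv2.resize(p[265:335,160:240,::-1],None,fx=8,fy=8,interpolation=cv2.INTER_CUBIC))
```

```text
side 27 [192. 276.] [0.5862 0.2235 0.0624]
side 154 [193. 294.] [0.5575 0.2593 0.0463]
side 1 [195. 306.] [0.5481 0.2608 0.0104]
side 6 [211. 316.] [0.4972 0.2585 0.0094]
side centre bar z hist (array([106,   1,  22,  83,   1,   0,   0]), array([0.   , 0.01 , 0.02 , 0.025, 0.03 , 0.035, 0.045, 0.1  ]))
wrist 2624 [328.  98.] [0.5726 0.2535 0.0596]
wrist 10 [251.  90.] [0.4951 0.26   0.0121]
wrist centre bar z hist (array([0, 0, 0, 0, 0, 0, 0]), array([0.   , 0.01 , 0.02 , 0.025, 0.03 , 0.035, 0.045, 0.1  ]))
top centre bar z hist (array([0, 0, 0, 0, 0, 0, 0]), array([0.   , 0.01 , 0.02 , 0.025, 0.03 , 0.035, 0.045, 0.1  ]))
```

View pics/s10.png

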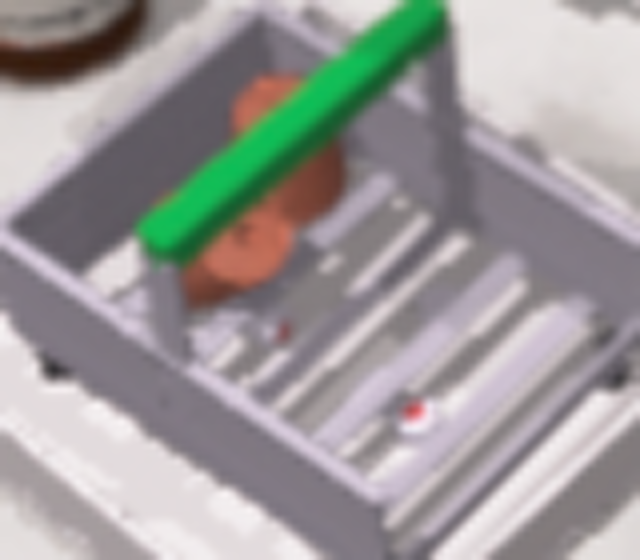

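Emit:
{"method": "step_arm", "body": {"deltas": [[0.3,0,0.05,-0.002,0],[0.3,0,0.1,-0.002,0],[0.3,0.05,0.1,-0.002,0],[0.3,0.09,0.1,-0.002,0],[0.3,0.112,0.1,-0.002,0],[0.3,0.112,0.1,-0.002,0],[-1,0.112,0.1,-0.002,0],[-1,0.112,0.1,-0.002,0],[-1,0.112,0.1,-0.002,0],[-1,0.112,0.1,-0.002,0],[-1,0.112,0.1,-0.002,0],[-1,0.112,0.1,-0.002,0]], "newtons": 60}}

```text
time_s: 24.18
tool_pos: [0.5287, 0.2597, 0.1266]
tool_rot: [-86.1, 90.0, -87.0]
force: [0.3, -0.0, 1.2]
grip_width: 0.0135
```

Emit:
{"method": "step_arm", "body": {"deltas": [[-1,0,0,0,0],[-1,0,0,0,0],[-1,-0.02,0,0,0],[-1,-0.04,0,0,0],[-1,-0.06,0,0,0],[-1,-0.08,0,0,0],[-1,-0.08,0,0,0]]}}

```text
time_s: 25.05
tool_pos: [0.5298, 0.2605, 0.2089]
tool_rot: [19.9, 89.8, 19.0]
force: [-1.0, 0.4, -3.2]
grip_width: 0.0134
```

Run:
```python
from h import *
C=np.array([.531,-.271]); v=np.array([.139,.990])
for s,z in [(.16,.22),(.10,.197)]:
    q=C+(.08+s)*v; to((q[0],q[1],z,82))
m,p,d=shot('side'); W=cloud(m,d)
x,y,z=W[...,0],W[...,1],W[...,2]
hsv=cv2.cvtColor(p,cv2.COLOR_RGB2HSV)
g=(hsv[...,0]>40)&(hsv[...,0]<85)&(hsv[...,1]>100)&(y>.1); print(np.median(W[g],0))
cv2.imwrite('pics/s11.png',p[150:370,90:410,::-1].repeat(2,0).repeat(2,1))
```

```text
now [0.5298 0.2605 0.2089] jaw -0.9 tool axes [[0.004, 0.016, 1.0], [0.001, 1.0, -0.016], [-1.0, 0.001, 0.004]] q7 -42 w 0.0134 t 25.05 F [-0.954   0.4191 -3.2324]
[ 0.5644 -0.0334  0.22   82.    ] -> [-0.0114, -0.2933, 0.0393] turn -82.9 rows>=7.7
now [0.5298 0.2605 0.2089] jaw -0.9 tool axes [[0.004, 0.016, 1.0], [0.001, 1.0, -0.016], [-1.0, 0.001, 0.004]] q7 -42 w 0.0134 t 25.05 F [-0.954   0.4191 -3.2324]
[ 0.556  -0.0928  0.197  82.    ] -> [0.0115, -0.3528, 0.0318] turn -82.9 rows>=7.7
[0.5255 0.2926 0.2079]
```

Emit:
{"method": "step_arm", "body": {"deltas": [[-1,-0.004,-0.01,0.001,-4],[-1,-0.008,-0.03,0.004,-11],[-1,-0.011,-0.06,0.008,-18],[-1,-0.011,-0.09,0.012,-26],[-1,-0.011,-0.12,0.016,-34],[-1,-0.011,-0.15,0.02,-42],[-1,-0.011,-0.18,0.024,-50],[-1,-0.011,-0.21,0.028,-58],[-1,-0.011,-0.24,0.032,-66],[-1,-0.011,-0.265,0.035,-74],[-1,-0.011,-0.285,0.038,-81],[-1,-0.011,-0.293,0.039,-83]], "newtons": 60}}

```text
time_s: 26.6
tool_pos: [0.5626, -0.0361, 0.2162]
tool_rot: [101.4, 89.9, -176.6]
force: [-0.2, -0.1, -2.5]
grip_width: 0.0136
```

Run:
```python
from h import *
C=np.array([.531,-.271]); v=np.array([.139,.990])
for s,z in [(.10,.189),(.078,.189)]:
    q=C+(.08+s)*v; to((q[0],q[1],z,82))
m,p,d=shot('side'); W=cloud(m,d)
cv2.imwrite('pics/s12.png',p[140:300,180:400,::-1].repeat(3,0).repeat(3,1))
m,p,d=shot('top','t12.png'); W=cloud(m,d)
```

```text
now [ 0.5626 -0.0361  0.2162] jaw 82.1 tool axes [[-0.002, -0.99, 0.138], [-0.0, 0.138, 0.99], [-1.0, 0.002, -0.0]] q7 68 w 0.0136 t 26.60 F [-0.2174 -0.1337 -2.5416]
[ 0.556  -0.0928  0.189  82.    ] -> [0.0273, -0.0014, -0.057] turn 0.1 rows>=1.0
now [ 0.5626 -0.0361  0.2162] jaw 82.1 tool axes [[-0.002, -0.99, 0.138], [-0.0, 0.138, 0.99], [-1.0, 0.002, -0.0]] q7 68 w 0.0136 t 26.60 F [-0.2174 -0.1337 -2.5416]
[ 0.553  -0.1146  0.189  82.    ] -> [0.0273, -0.0014, -0.079] turn 0.1 rows>=1.3
```

View pics/s12.png

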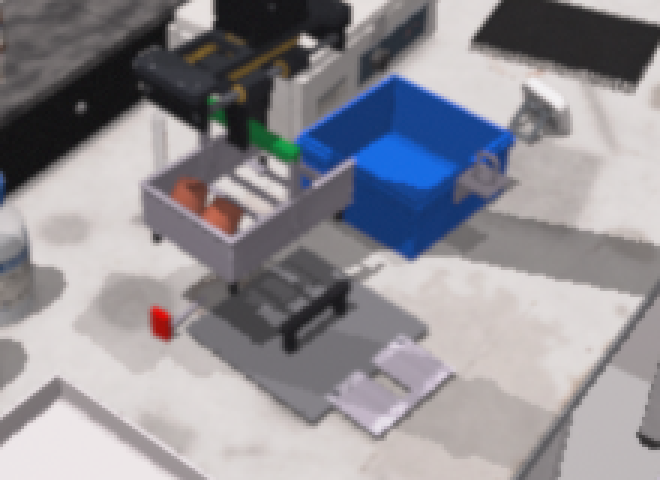

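Emit:
{"method": "step_arm", "body": {"deltas": [[-1,0.0,-0.001,-0.02,0],[-1,0.0,-0.001,-0.04,0],[-1,0.01,-0.001,-0.052,0],[-1,0.02,-0.001,-0.06,0],[-1,0.027,-0.001,-0.07,0],[-1,0.027,-0.001,-0.076,0],[-1,0.027,-0.001,-0.076,0]], "newtons": 60}}

```text
time_s: 27.58
tool_pos: [0.5538, -0.1096, 0.1907]
tool_rot: [-73.8, 90.0, 8.3]
force: [-0.4, -0.2, -2.7]
grip_width: 0.0134
```

Emit:
{"method": "step_arm", "body": {"deltas": [[-1,0,0,0,0],[-1,-0.002,0,-0.006,0],[-1,-0.004,0,-0.012,0],[-1,-0.006,0,-0.018,0],[-1,-0.008,0,-0.025,0],[-1,-0.008,0,-0.025,0]], "newtons": 12}}

```text
time_s: 28.32
tool_pos: [0.5504, -0.1346, 0.1988]
tool_rot: [-71.7, 90.0, 10.4]
force: [0.7, 2.4, -1.4]
grip_width: 0.0155
```

```bash
cat > b.py <<'E'
from h import *
import sys
def tilt(tag):
    C=np.array([.531,-.271]); v=np.array([.139,.990])
    p0,M,o=frame(); print('s %.4f zTCP %.4f w %.4f F'%((p0[:2]-C)@v-.08,p0[2],o['grip_width']),o['force'],o['time_s'])
    m,p,d=shot('side'); cv2.imwrite('pics/%s.png'%tag,p[140:300,180:400,::-1].repeat(3,0).repeat(3,1))
    W=cloud(m,d); hsv=cv2.cvtColor(p,cv2.COLOR_RGB2HSV); x,y,z=W[...,0],W[...,1],W[...,2]
    g=(hsv[...,0]>40)&(hsv[...,0]<85)&(hsv[...,1]>100)&(y<.1)&(z<.3); print('bar',np.median(W[g],0))
    red=(hsv[...,0]<12)&(hsv[...,1]>90)&(abs(x-.55)<.15)&(y<.02)&(y>-.4)
    n,l,s,cc=cv2.connectedComponentsWithStats(red.astype(np.uint8))
    for i in range(1,n):
        if s[i,4]>8: print('red',s[i,4],np.median(W[l==i],0))
    # basket grey surface: fit floor/back wall: highest & lowest along v
    b=(hsv[...,1]<50)&(z>.06)&(z<.17)&(abs(x-.55)<.09)
    S=((W[...,:2]-C)@v-.08)
    q=b&(S>-.03)&(S<.2)
    if q.any():
        n,e=np.histogram(S[q],bins=np.arange(-.03,.2,.02))
        for i in range(len(n)):
            k=q&(S>=e[i])&(S<e[i+1])
            if k.sum()>5: print('  S %.2f n %d z %s'%(e[i],k.sum(),np.percentile(z[k],[3,50,97])))
tilt(sys.argv[1])
E
python3 b.py s13
```

```text
s 0.0578 zTCP 0.1988 w 0.0155 F [ 0.6689  2.4118 -1.421 ] 28.325
bar [ 0.5219 -0.1267  0.1955]
red 44 [ 0.5834 -0.0863  0.1375]
red 46 [ 0.5449 -0.0818  0.1358]
  S -0.01 n 105 z [0.0747 0.0936 0.1332]
  S 0.01 n 135 z [0.0873 0.1058 0.1377]
  S 0.03 n 157 z [0.0918 0.1123 0.1407]
  S 0.05 n 156 z [0.0948 0.1303 0.1656]
  S 0.07 n 120 z [0.0992 0.1304 0.1526]
  S 0.09 n 102 z [0.1037 0.1342 0.1518]
  S 0.11 n 96 z [0.1071 0.1374 0.1549]
  S 0.13 n 591 z [0.0963 0.1335 0.1583]
  S 0.15 n 18 z [0.1098 0.1126 0.1222]
```

Emit:
{"method": "step_arm", "body": {"deltas": [[-1,-0.002,0,-0.007,0],[-1,-0.004,0,-0.014,0],[-1,-0.006,0,-0.021,0],[-1,-0.008,0,-0.028,0],[-1,-0.01,0,-0.035,0],[-1,-0.011,0,-0.042,0],[-1,-0.011,0,-0.042,0]], "newtons": 12}}

```text
time_s: 29.25
tool_pos: [0.5444, -0.1772, 0.2097]
tool_rot: [-157.4, 89.9, -75.4]
force: [1.6, 2.6, 2.0]
grip_width: 0.0186
```

```bash
python3 b.py s14
```

```text
s 0.0148 zTCP 0.2097 w 0.0186 F [1.5562 2.6467 2.0013] 29.25
bar [ 0.5163 -0.1685  0.2069]
  S -0.03 n 37 z [0.106  0.1208 0.1304]
  S -0.01 n 99 z [0.0919 0.1202 0.1419]
  S 0.01 n 104 z [0.0906 0.1305 0.1536]
  S 0.03 n 110 z [0.1124 0.1478 0.1681]
  S 0.05 n 80 z [0.1219 0.1504 0.1697]
  S 0.07 n 45 z [0.1311 0.1479 0.1673]
  S 0.09 n 37 z [0.1424 0.1564 0.1684]
  S 0.11 n 189 z [0.1496 0.1637 0.1696]
  S 0.13 n 31 z [0.1379 0.1449 0.1629]
```

Emit:
{"method": "step_arm", "body": {"deltas": [[-1,0,0,-0.007,0],[-1,0,0,-0.014,0],[-1,0,0,-0.021,0],[-1,0.001,0,-0.028,0],[-1,0.002,0,-0.035,0],[-1,0.003,0,-0.041,0],[-1,0.003,0,-0.041,0]], "newtons": 12}}

```text
time_s: 30.18
tool_pos: [0.5382, -0.2173, 0.206]
tool_rot: [105.4, 89.9, -172.6]
force: [0.1, 1.2, 0.6]
grip_width: 0.0197
```

```bash
python3 b.py s15
```

```text
s -0.0258 zTCP 0.2060 w 0.0197 F [0.0872 1.1914 0.6482] 30.175
bar [ 0.51   -0.2093  0.2057]
red 14 [ 0.4965 -0.2422  0.0398]
  S -0.03 n 44 z [0.0928 0.1187 0.1383]
  S -0.01 n 94 z [0.0841 0.1181 0.1597]
  S 0.01 n 98 z [0.0956 0.1293 0.167 ]
  S 0.03 n 70 z [0.1224 0.1416 0.1648]
  S 0.05 n 48 z [0.1465 0.1598 0.1677]
```

View pics/s15.png

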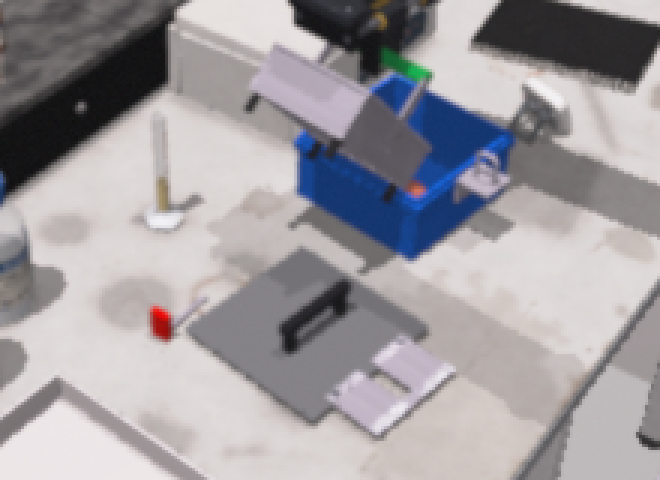

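Emit:
{"method": "step_arm", "body": {"deltas": [[-1,0.002,0,-0.007,0],[-1,0.004,0,-0.014,0],[-1,0.006,0,-0.02,0],[-1,0.008,0,-0.026,0],[-1,0.008,0,-0.026,0],[-1,0.008,0,-0.026,0],[-1,0.008,0,-0.026,0]], "newtons": 12}}

```text
time_s: 31.1
tool_pos: [0.5352, -0.242, 0.1987]
tool_rot: [172.1, 90.0, -105.8]
force: [-0.5, -0.1, 1.5]
grip_width: 0.0194
```

```bash
python3 b.py s16
python3 - <<'E'
from h import *
m,p,d=shot('top'); W=cloud(m,d); x,y,z=W[...,0],W[...,1],W[...,2]
hsv=cv2.cvtColor(p,cv2.COLOR_RGB2HSV)
red=((hsv[...,0]<12)|(hsv[...,0]>172))&(hsv[...,1]>80)&(abs(x-.53)<.13)&(abs(y+.25)<.2)
n,l,s,cc=cv2.connectedComponentsWithStats(red.astype(np.uint8))
for i in range(1,n):
    if s[i,4]>4: print('top red',s[i,4],cc[i],np.median(W[l==i],0))
E
```

```text
s -0.0507 zTCP 0.1987 w 0.0194 F [-0.5053 -0.0803  1.4788] 31.1
bar [ 0.5106 -0.2348  0.1979]
  S -0.03 n 95 z [0.0804 0.1161 0.1565]
  S -0.01 n 201 z [0.0796 0.1036 0.1637]
  S 0.01 n 124 z [0.1117 0.1337 0.1683]
  S 0.03 n 66 z [0.1447 0.1517 0.1695]
top red 46 [340.3913 235.9783] [ 0.4769 -0.2274  0.0378]
```

Emit:
{"method": "step_arm", "body": {"deltas": [[-1,-0.03,0,0,0],[-1,-0.06,0,0,0],[-1,-0.09,0,0.005,0],[-1,-0.1,0,0.04,0],[-1,-0.1,0,0.08,0],[-1,-0.1,0,0.12,0],[-1,-0.1,0,0.16,0],[-1,-0.1,0,0.2,0],[-1,-0.1,0,0.2,0]], "newtons": 20}}

```text
time_s: 32.33
tool_pos: [0.5621, -0.0388, 0.2984]
tool_rot: [35.5, 89.9, 118.0]
force: [0.3, -0.8, -2.2]
grip_width: 0.0193
```

Run:
```python
from h import *
to((.5285,.2595,.23,-.9),(.5285,.2595,.165,-.9))
m,p,d=shot('top'); W=cloud(m,d); x,y,z=W[...,0],W[...,1],W[...,2]
hsv=cv2.cvtColor(p,cv2.COLOR_RGB2HSV)
red=((hsv[...,0]<12)|(hsv[...,0]>172))&(hsv[...,1]>80)&(abs(x-.53)<.13)&(abs(y+.25)<.2)
n,l,s,cc=cv2.connectedComponentsWithStats(red.astype(np.uint8))
for i in range(1,n):
    if s[i,4]>4: print('top red',s[i,4],cc[i],np.median(W[l==i],0))
m,p2,d=shot('side')
a=cv2.resize(p[170:270,300:400,::-1],None,fx=4,fy=4); b=cv2.resize(p2[100:300,180:380,::-1],None,fx=2,fy=2)
cv2.imwrite('pics/s17.png',np.hstack([a,b]))
```

```text
now [ 0.5621 -0.0388  0.2984] jaw 82.6 tool axes [[-0.0, -0.992, 0.13], [0.001, 0.13, 0.992], [-1.0, 0.001, 0.001]] q7 71 w 0.0193 t 32.33 F [ 0.2867 -0.8412 -2.1811]
[ 0.5285  0.2595  0.23   -0.9   ] -> [0.0687, 0.0719, 0.2913] turn 83.5 rows>=7.8
[ 0.5285  0.2595  0.165  -0.9   ] -> [0.1337, 0.0719, 0.2913] turn 83.5 rows>=7.8
top red 110 [362.6636 206.3273] [ 0.5685 -0.2952  0.0363]
top red 99 [340.5253 232.9798] [ 0.4858 -0.2281  0.0379]
```

View pics/s17.png

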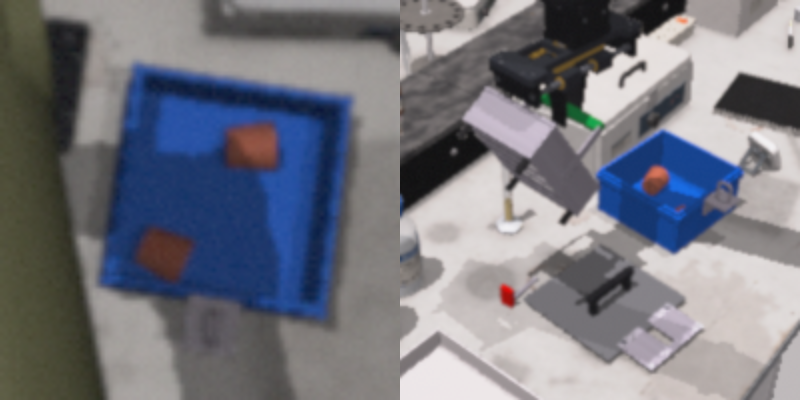

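Emit:
{"method": "step_arm", "body": {"deltas": [[-1,0.0,0.002,0.03,7],[-1,0.0,0.01,0.06,15],[-1,0.0,0.02,0.09,23],[-1,0.0,0.03,0.12,31],[-1,0.0,0.04,0.15,39],[-1,0.0,0.05,0.18,48],[-1,0.0,0.055,0.21,57],[-1,0.0,0.06,0.24,66],[-1,0.0,0.07,0.27,75],[-1,0.02,0.072,0.291,83.5],[-1,0.05,0.072,0.291,83.5],[-1,0.068,0.072,0.291,83.5]], "newtons": 20}}

```text
time_s: 33.92
tool_pos: [0.5315, 0.2523, 0.2284]
tool_rot: [-143.6, 89.8, -145.1]
force: [-0.6, -0.4, -3.0]
grip_width: 0.0187
```

Emit:
{"method": "step_arm", "body": {"deltas": [[-1,0.03,0,0,0],[-1,0.06,0,0,0],[-1,0.07,0,0,0],[-1,0.07,0,0,0],[-1,0.07,0,0,0]], "newtons": 20}}

```text
time_s: 34.55
tool_pos: [0.5323, 0.2545, 0.1619]
tool_rot: [25.6, 89.9, 24.1]
force: [-0.4, 0.5, -2.2]
grip_width: 0.0186
```

Emit:
{"method": "step_arm", "body": {"deltas": [[-1,0,0,0,0],[-1,0,0,0,0],[-1,0,0,0,0],[-1,0,0,0,0]], "newtons": 5}}

```text
time_s: 35.05
tool_pos: [0.5317, 0.2543, 0.1613]
tool_rot: [-11.3, 89.9, -12.7]
force: [-0.7, -1.0, 4.0]
grip_width: 0.0171
```

Run:
```python
from h import *
to((.5285,.2595,.1265,-.9))
m,p,d=shot('side'); W=cloud(m,d); x,y,z=W[...,0],W[...,1],W[...,2]
cv2.imwrite('pics/s18.png',cv2.resize(p[200:380,90:300,::-1],None,fx=3.5,fy=3.3))
hsv=cv2.cvtColor(p,cv2.COLOR_RGB2HSV)
g=(hsv[...,0]>40)&(hsv[...,0]<85)&(hsv[...,1]>100)&(y>.1); print('bar',np.median(W[g],0))
# outer +y side wall upper edge: points at y~.317
q=(abs(y-.318)<.006)&(z>.02)&(z<.2)&(hsv[...,1]<60)
for a in np.arange(.43,.63,.02):
    k=q&(x>=a)&(x<a+.02)
    if k.sum()>3: print('x %.2f n %d z %s'%(a,k.sum(),np.percentile(z[k],[3,97])))
```

```text
now [0.5317 0.2543 0.1613] jaw -1.4 tool axes [[0.001, 0.024, 1.0], [-0.0, 1.0, -0.024], [-1.0, -0.0, 0.001]] q7 -45 w 0.0171 t 35.05 F [-0.7278 -1.0297  4.005 ]
[ 0.5285  0.2595  0.1265 -0.9   ] -> [0.0347, 0.0052, -0.0033] turn -0.5 rows>=0.6
bar [0.5264 0.285  0.1464]
x 0.43 n 65 z [0.0206 0.1439]
x 0.45 n 50 z [0.0804 0.1352]
x 0.47 n 49 z [0.0705 0.1214]
x 0.49 n 72 z [0.05   0.1138]
x 0.51 n 88 z [0.0408 0.1389]
x 0.53 n 48 z [0.0273 0.0835]
x 0.55 n 22 z [0.0415 0.0692]
x 0.61 n 7 z [0.0214 0.0339]
```

Emit:
{"method": "step_arm", "body": {"deltas": [[-1,-0.015,0,0,0],[-1,-0.03,0,0,0],[-1,-0.03,0,0,0]], "newtons": 8}}

```text
time_s: 35.48
tool_pos: [0.5326, 0.2552, 0.1928]
tool_rot: [24.5, 89.8, 23.1]
force: [-0.0, -0.6, -0.0]
grip_width: 0.0023
```

```bash
cat > c.py <<'E'
from h import *
def st():
    p0,M,o=frame(); print('TCP',p0,'w %.4f'%o['grip_width'],'F',o['force'],o['time_s'])
    m,p,d=shot('side'); W=cloud(m,d); x,y,z=W[...,0],W[...,1],W[...,2]
    cv2.imwrite('pics/last.png',cv2.resize(p[200:380,90:300,::-1],None,fx=3.5,fy=3.3))
    hsv=cv2.cvtColor(p,cv2.COLOR_RGB2HSV)
    g=(hsv[...,0]>40)&(hsv[...,0]<85)&(hsv[...,1]>100)&(y>.1); print('bar',np.median(W[g],0))
    Q=W[g]; print(' bar z range',np.percentile(Q,[5,95],axis=0).tolist())
    # +y outer side wall plane
    q=(abs(y-.313)<.012)&(z>.05)&(z<.22)&(abs(x-.53)<.12)&(hsv[...,1]<60)&(p.mean(2)<200)
    a=cv2.resize(q.astype(np.uint8)*255,None,fx=1,fy=1)
    pts=(W[q][:,[0,2]]*1000).astype(np.float32); print(len(pts),cv2.minAreaRect(pts))
    for a in np.arange(.43,.65,.02):
        k=q&(x>=a)&(x<a+.02)
        if k.sum()>3: print('  x %.2f n %d z %s'%(a,k.sum(),np.percentile(z[k],[5,50,95])))
st()
E
python3 c.py
```

```text
TCP [0.5326 0.2552 0.1928] w 0.0023 F [-0.0403 -0.5882 -0.015 ] 35.475
bar [0.5624 0.2703 0.1323]
 bar z range [[0.5249691705666895, 0.21399811905084148, 0.1224146620466999], [0.5733810592971604, 0.30814087367451776, 0.1745644860446177]]
410 ((572.371826171875, 91.23789978027344), (82.34141540527344, 153.6590576171875), 89.9974594116211)
  x 0.49 n 31 z [0.0515 0.0644 0.0748]
  x 0.51 n 43 z [0.0525 0.0665 0.0783]
  x 0.53 n 46 z [0.0549 0.071  0.0811]
  x 0.55 n 69 z [0.0542 0.0791 0.1201]
  x 0.57 n 71 z [0.0525 0.0808 0.1228]
  x 0.59 n 49 z [0.0522 0.0724 0.0847]
  x 0.61 n 51 z [0.0526 0.0745 0.0866]
  x 0.63 n 50 z [0.0522 0.0702 0.0885]
```

View pics/last.png

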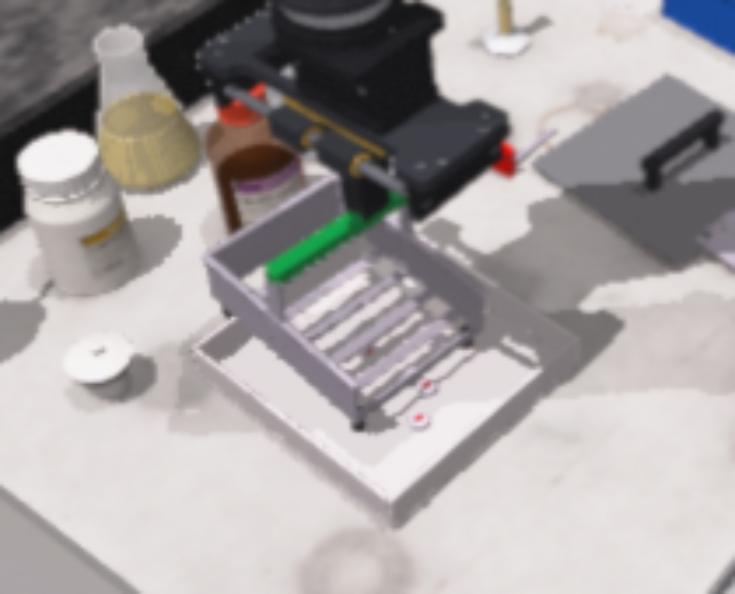

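Emit:
{"method": "step_arm", "body": {"deltas": [[0,-0.04,0,0,0],[0.3,-0.08,-0.05,0,0],[0.3,-0.08,-0.11,0,0],[0.3,-0.08,-0.17,0,0],[0.3,-0.08,-0.23,0,0],[0.3,-0.08,-0.25,0,0],[0.3,-0.08,-0.25,0,0]], "newtons": 60}}

```text
time_s: 36.4
tool_pos: [0.5252, 0.0021, 0.2703]
tool_rot: [-115.4, 90.0, -117.1]
force: [-0.2, 0.4, -0.3]
grip_width: 0.0553
```

```bash
cat > t.py <<'E'
from h import *
m,p,d=shot('top'); W=cloud(m,d); x,y,z=W[...,0],W[...,1],W[...,2]
hsv=cv2.cvtColor(p,cv2.COLOR_RGB2HSV)
nt=(abs(x-.53)<.13)&(abs(y-.26)<.13)
g=nt&(hsv[...,0]>40)&(hsv[...,0]<85)&(hsv[...,1]>100)
r=cv2.minAreaRect((W[g][:,:2]*1000).astype(np.float32)); print('bar',r,np.median(W[g],0))
L=g&(y>r[0][1]/1000+.03); Rr=g&(y<r[0][1]/1000-.03); print('bar ends',np.median(W[L],0),np.median(W[Rr],0))
w=nt&(z>.062)&(z<.11)&(hsv[...,1]<60)
for a in np.arange(.44,.66,.02):
    k=w&(x>=a)&(x<a+.02)
    if k.sum()>3: print('  x %.2f n %d y %s z %s'%(a,k.sum(),np.percentile(y[k],[3,97]),np.percentile(z[k],[10,50,90])))
E
python3 t.py
python3 - <<'E'
from h import *
to((.563,.27,.22,-.9))
E
```

```text
bar ((564.1466064453125, 254.76803588867188), (114.55927276611328, 12.860599517822266), 83.14744567871094) [0.5629 0.2573 0.1345]
bar ends [0.5683 0.2976 0.1342] [0.5576 0.2102 0.1344]
  x 0.48 n 20 y [0.2043 0.3203] z [0.0656 0.0733 0.0769]
  x 0.50 n 34 y [0.2017 0.32  ] z [0.067  0.0758 0.0797]
  x 0.52 n 37 y [0.1996 0.3175] z [0.069  0.0767 0.0811]
  x 0.54 n 38 y [0.197  0.3148] z [0.0657 0.0786 0.0829]
  x 0.56 n 26 y [0.1947 0.3116] z [0.0667 0.0816 0.0885]
  x 0.58 n 32 y [0.193  0.3105] z [0.0688 0.0818 0.0873]
  x 0.60 n 44 y [0.19   0.3076] z [0.0677 0.0842 0.0894]
  x 0.62 n 48 y [0.1883 0.3055] z [0.0675 0.0855 0.0903]
  x 0.64 n 94 y [0.195  0.3019] z [0.0729 0.0878 0.0917]
now [0.5252 0.0044 0.2704] jaw -1.5 tool axes [[-0.0, 0.025, 1.0], [0.0, 1.0, -0.025], [-1.0, 0.0, -0.0]] q7 -9 w 0.0554 t 36.45 F [ 0.7274  0.1276 -0.2214]
[ 0.563  0.27   0.22  -0.9  ] -> [0.0505, 0.2664, 0.031] turn -0.6 rows>=4.4
```

Emit:
{"method": "step_arm", "body": {"deltas": [[0.3,0.0,0.05,0.006,1],[0.3,0.01,0.1,0.012,2],[0.3,0.03,0.16,0.02,3],[0.3,0.04,0.22,0.028,5],[0.3,0.05,0.252,0.032,5.5],[0.3,0.09,0.252,0.032,5.5],[0.3,0.13,0.252,0.032,5.5],[0.3,0.143,0.252,0.032,5.5],[0.3,0.143,0.252,0.032,5.5],[-1,0.143,0.252,0.032,5.5],[-1,0.143,0.252,0.032,5.5],[-1,0.143,0.252,0.032,5.5]], "newtons": 60}}

```text
time_s: 37.95
tool_pos: [0.564, 0.2555, 0.1285]
tool_rot: [18.8, 89.9, 11.9]
force: [0.1, 0.0, 0.8]
grip_width: 0.0344
```

Emit:
{"method": "step_arm", "body": {"deltas": [[-1,0,0,0,0],[-1,0,0,0,0],[-1,0,0,0,0],[-1,-0.02,0,0,0],[-1,-0.04,0,0,0],[-1,-0.04,0,0,0]]}}

```text
time_s: 38.7
tool_pos: [0.5641, 0.2566, 0.1701]
tool_rot: [34.4, 89.8, 27.5]
force: [0.7, 0.8, -2.2]
grip_width: 0.0133
```

```bash
python3 - <<'E'
from h import *
to((.528,.26,.17,-3),(.528,.26,.122,-3))
E
python3 c.py
```

```text
now [0.5641 0.2566 0.1701] jaw -6.9 tool axes [[0.003, 0.12, 0.993], [0.002, 0.993, -0.12], [-1.0, 0.002, 0.003]] q7 -50 w 0.0133 t 38.70 F [ 0.6568  0.8265 -2.1676]
[ 0.528  0.26   0.17  -3.   ] -> [-0.0, -0.0009, -0.0363] turn -3.9 rows>=0.6
[ 0.528  0.26   0.122 -3.   ] -> [0.048, -0.001, -0.0364] turn -3.9 rows>=1.0
TCP [0.5641 0.2566 0.1701] w 0.0133 F [ 0.6568  0.8265 -2.1676] 38.7
bar [0.5633 0.2907 0.1744]
 bar z range [[0.5577490384775586, 0.26623570748867886, 0.16462876964336073], [0.574004173588496, 0.3124303404965538, 0.17777822184246664]]
658 ((570.7181396484375, 108.93533325195312), (157.70530700683594, 112.756591796875), 1.587740421295166)
  x 0.49 n 115 z [0.0548 0.0813 0.12  ]
  x 0.51 n 79 z [0.074  0.099  0.1213]
  x 0.53 n 67 z [0.0768 0.098  0.1223]
  x 0.55 n 108 z [0.0765 0.1152 0.1611]
  x 0.57 n 86 z [0.0779 0.1117 0.1579]
  x 0.59 n 64 z [0.0766 0.1024 0.1244]
  x 0.61 n 70 z [0.0788 0.1049 0.1251]
  x 0.63 n 69 z [0.0624 0.101  0.1262]
```

Emit:
{"method": "step_arm", "body": {"deltas": [[-1,0,0,-0.012,-1],[-1,0,0,-0.024,-2],[-1,0,-0.001,-0.036,-4],[-1,0,-0.001,-0.036,-4],[-1,0.015,-0.001,-0.036,-4],[-1,0.03,-0.001,-0.036,-4],[-1,0.042,-0.001,-0.036,-4],[-1,0.047,-0.001,-0.036,-4],[-1,0.047,-0.001,-0.036,-4],[0,0.047,-0.001,-0.036,-4],[0.3,0.047,-0.001,-0.036,-4],[0.3,0.047,-0.001,-0.036,-4]]}}

```text
time_s: 40.25
tool_pos: [0.5275, 0.259, 0.1204]
tool_rot: [121.7, 90.0, 118.8]
force: [-0.2, 0.7, -1.1]
grip_width: 0.0357
```

Emit:
{"method": "step_arm", "body": {"deltas": [[0.3,0,0,0,0],[0.3,0,0,0,0],[0.3,-0.05,0,0,0],[0.3,-0.1,0,0,0],[0.3,-0.12,-0.05,0,0],[0.3,-0.12,-0.11,0,0],[0.3,-0.12,-0.17,0,0],[0.3,-0.12,-0.19,0,0],[0.3,-0.12,-0.19,0,0]]}}

```text
time_s: 41.38
tool_pos: [0.5181, 0.0668, 0.2405]
tool_rot: [-77.0, 89.9, -80.1]
force: [-0.8, -0.3, 0.7]
grip_width: 0.0563
```

```bash
python3 t.py
cat > cap.py <<'E'
from h import *
for c in ['side','top']:
    m,p,d=shot(c); W=cloud(m,d); x,y,z=W[...,0],W[...,1],W[...,2]
    hsv=cv2.cvtColor(p,cv2.COLOR_RGB2HSV)
    red=(abs(x-.53)<.2)&(abs(y-.26)<.2)&(z<.09)&((hsv[...,0]<10)|(hsv[...,0]>170))&(hsv[...,1]>60)
    n,l,s,cc=cv2.connectedComponentsWithStats(red.astype(np.uint8),connectivity=8)
    for i in range(1,n): print(c,s[i,4],cc[i].round(),np.median(W[l==i],0))
E
python3 cap.py
```

```text
bar ((526.2460327148438, 258.21905517578125), (114.77874755859375, 13.016458511352539), 86.9308853149414) [0.5263 0.2605 0.1285]
bar ends [0.5287 0.3015 0.1283] [0.5231 0.2142 0.1283]
  x 0.44 n 22 y [0.2031 0.3203] z [0.068  0.0746 0.0786]
  x 0.46 n 33 y [0.2017 0.3197] z [0.0658 0.0745 0.0783]
  x 0.48 n 26 y [0.202  0.3184] z [0.0712 0.0748 0.0783]
  x 0.50 n 37 y [0.2003 0.3182] z [0.0654 0.0735 0.0816]
  x 0.52 n 25 y [0.1987 0.3158] z [0.0684 0.0756 0.1046]
  x 0.54 n 29 y [0.1987 0.3163] z [0.0706 0.0748 0.0792]
  x 0.56 n 22 y [0.1981 0.3144] z [0.0659 0.0743 0.0781]
  x 0.58 n 17 y [0.3083 0.3148] z [0.0679 0.073  0.0769]
  x 0.60 n 82 y [0.2139 0.3109] z [0.0704 0.0745 0.0788]
side 42 [164. 252.] [0.6856 0.2216 0.0826]
side 1 [151. 250.] [0.7127 0.2372 0.0899]
side 1 [152. 252.] [0.7077 0.239  0.0871]
side 6 [153. 256.] [0.7124 0.2369 0.0652]
side 1 [154. 261.] [0.7095 0.2382 0.052 ]
side 2 [157. 262.] [0.7003 0.2365 0.0506]
side 1 [154. 264.] [0.7113 0.239  0.0401]
side 1 [155. 266.] [0.7112 0.2375 0.0311]
side 2 [158. 266.] [0.7001 0.2364 0.0354]
side 2 [155. 268.] [0.7127 0.2383 0.0212]
side 27 [167. 270.] [0.6828 0.2244 0.019 ]
side 1 [177. 268.] [0.6804 0.1926 0.0036]
side 1 [157. 271.] [0.7082 0.2371 0.0132]
side 4 [159. 273.] [0.7025 0.2354 0.0067]
side 12 [166. 274.] [0.6851 0.2248 0.0076]
side 1 [195. 306.] [0.5478 0.261  0.0108]
side 6 [211. 316.] [0.4956 0.2589 0.0101]
top 1 [208. 154.] [0.7059 0.1733 0.0826]
top 33 [206. 160.] [0.6905 0.179  0.0665]
top 4 [194. 162.] [0.6789 0.2135 0.0839]
top 7 [199. 163.] [0.6787 0.1992 0.0811]
top 3 [204. 167.] [0.6796 0.1929 0.0206]
top 2 [180. 227.] [0.493  0.2604 0.0132]
```

Emit:
{"method": "step_arm", "body": {"deltas": [[0.3,0,-0.05,-0.01,0],[0.3,0,-0.1,-0.02,0],[0.3,0,-0.15,-0.03,0],[0.3,0,-0.19,-0.04,0],[0.3,0,-0.21,-0.04,0],[0.3,0,-0.21,-0.04,0],[0.3,0,-0.21,-0.04,0]]}}

```text
time_s: 42.4
tool_pos: [0.4684, -0.136, 0.2405]
tool_rot: [78.7, 89.9, 76.1]
force: [-0.1, 0.5, -0.1]
grip_width: 0.0566
```

```bash
cat > lid.py <<'E'
from h import *
def lidm(zr,near):
  for c in ['wrist','top','side']:
    m,p,d=shot(c); W=cloud(m,d); x,y,z=W[...,0],W[...,1],W[...,2]
    hsv=cv2.cvtColor(p,cv2.COLOR_RGB2HSV)
    k=(abs(x-near[0])<.11)&(abs(y-near[1])<.11)&(z>zr[0])&(z<zr[1])&(hsv[...,2]<75)
    n,l,s,cc=cv2.connectedComponentsWithStats(k.astype(np.uint8))
    for i in range(1,n):
        if s[i,4]>30: print(c,s[i,4],np.median(W[l==i],0),cv2.minAreaRect((W[l==i][:,:2]*1000).astype(np.float32)))
if __name__=='__main__':
    lidm((.035,.075),(.48,-.03)); to((.48,-.03,.2,-8))
E
python3 lid.py
```

```text
wrist 854 [ 0.4792 -0.04    0.0504] ((480.3781433105469, -32.11221694946289), (86.15019989013672, 11.800264358520508), 81.89434051513672)
top 126 [ 0.4786 -0.03    0.0496] ((478.6502380371094, -29.800933837890625), (87.47596740722656, 12.346274375915527), 82.89607238769531)
side 138 [ 0.4757 -0.0259  0.047 ] ((476.1136169433594, -28.593528747558594), (86.7842788696289, 15.114307403564453), 79.64554595947266)
now [ 0.468  -0.1368  0.2406] jaw -2.7 tool axes [[0.0, 0.047, 0.999], [0.0, 0.999, -0.047], [-1.0, 0.0, 0.0]] q7 11 w 0.0564 t 42.55 F [0.3463 0.2578 1.5559]
[ 0.48 -0.03  0.2  -8.  ] -> [0.0406, 0.1073, 0.0069] turn 5.3 rows>=1.8
```

Emit:
{"method": "step_arm", "body": {"deltas": [[0.3,0.0,0.05,0.004,3],[0.3,0.0,0.1,0.008,5.3],[0.3,0.02,0.107,0.0075,5.3],[0.3,0.07,0.107,0.0075,5.3],[0.3,0.12,0.107,0.0075,5.3],[0.3,0.16,0.107,0.0075,5.3],[0.3,0.19,0.107,0.0075,5.3],[0.3,0.197,0.107,0.0075,5.3],[0.3,0.197,0.107,0.0075,5.3],[-1,0.197,0.107,0.0075,5.3],[-1,0.197,0.107,0.0075,5.3],[-1,0.197,0.107,0.0075,5.3]], "newtons": 60}}

```text
time_s: 44.05
tool_pos: [0.4807, -0.0325, 0.0442]
tool_rot: [-26.6, 89.9, -34.8]
force: [0.4, -0.2, -0.7]
grip_width: 0.034
```

Emit:
{"method": "step_arm", "body": {"deltas": [[-1,0,0,0,0],[-1,0,0,0,0],[-1,0,0,0,0],[-1,-0.05,0,0,0],[-1,-0.1,0,0,0],[-1,-0.15,0,0,0],[-1,-0.15,0,0,0]]}}

```text
time_s: 44.92
tool_pos: [0.4827, -0.0323, 0.1967]
tool_rot: [-16.4, 89.6, -24.6]
force: [-0.7, -0.5, -2.5]
grip_width: 0.0112
```

Run:
```python
from h import *
to((.5201,-.2708,.196,-8),(.5201,-.2708,.116,-8))
m,p,d=shot('top'); W=cloud(m,d); x,y,z=W[...,0],W[...,1],W[...,2]
hsv=cv2.cvtColor(p,cv2.COLOR_RGB2HSV)
# crate rim from blue points z .07-.09
k=(hsv[...,0]>95)&(hsv[...,0]<130)&(hsv[...,1]>100)&(z>.072)&(z<.09)&(abs(x-.53)<.15)&(abs(y+.27)<.15)
print(k.sum(),cv2.minAreaRect((W[k][:,:2]*1000).astype(np.float32)))
red=((hsv[...,0]<12)|(hsv[...,0]>172))&(hsv[...,1]>80)&(abs(x-.53)<.09)&(abs(y+.27)<.09)
n,l,s,cc=cv2.connectedComponentsWithStats(red.astype(np.uint8))
for i in range(1,n):
    if s[i,4]>4: print('top red',s[i,4],np.median(W[l==i],0))
```

```text
now [ 0.4827 -0.0323  0.1967] jaw -8.2 tool axes [[0.007, 0.143, 0.99], [-0.003, 0.99, -0.143], [-1.0, -0.002, 0.007]] q7 -9 w 0.0112 t 44.92 F [-0.6915 -0.4731 -2.492 ]
[ 0.5201 -0.2708  0.196  -8.    ] -> [0.0017, -0.2307, 0.0711] turn -0.2 rows>=3.9
[ 0.5201 -0.2708  0.116  -8.    ] -> [0.0817, -0.2305, 0.0706] turn -0.2 rows>=4.1
490 ((529.9630737304688, -270.0381774902344), (166.97930908203125, 164.18405151367188), 82.42708587646484)
top red 110 [ 0.5689 -0.2941  0.037 ]
top red 102 [ 0.4859 -0.2287  0.0376]
```

Emit:
{"method": "step_arm", "body": {"deltas": [[-1,-0.005,-0.03,0.01,0],[-1,-0.005,-0.07,0.022,0],[-1,-0.005,-0.11,0.034,0],[-1,-0.005,-0.15,0.046,0],[-1,-0.005,-0.19,0.06,0],[-1,-0.005,-0.22,0.068,0],[-1,-0.005,-0.232,0.071,0],[-1,-0.005,-0.232,0.071,0],[-1,-0.005,-0.232,0.071,0],[-1,-0.005,-0.232,0.071,0]]}}

```text
time_s: 46.22
tool_pos: [0.5177, -0.2703, 0.1987]
tool_rot: [-98.4, 90.0, -106.5]
force: [1.1, -0.3, -2.6]
grip_width: 0.0116
```

Run:
```python
from h import *
to((.5201,-.2728,.2,-8),(.5201,-.2728,.115,-8))
m,p,d=shot('side'); W=cloud(m,d); x,y,z=W[...,0],W[...,1],W[...,2]
hsv=cv2.cvtColor(p,cv2.COLOR_RGB2HSV)
k=(hsv[...,1]<70)&(z>.155)&(z<.176)&(abs(x-.50)<.16)&(abs(y+.27)<.12)
print('lid top plate',k.sum(),cv2.minAreaRect((W[k][:,:2]*1000).astype(np.float32)))
A=np.c_[W[k][:,:2],np.ones(k.sum())]; c=np.linalg.lstsq(A,W[k][:,2],rcond=None)[0]; print('plane',c)
```

```text
now [ 0.5177 -0.2703  0.1987] jaw -8.1 tool axes [[-0.0, 0.14, 0.99], [-0.0, 0.99, -0.14], [-1.0, -0.0, -0.0]] q7 7 w 0.0116 t 46.23 F [ 1.0909 -0.2962 -2.6375]
[ 0.5201 -0.2728  0.2    -8.    ] -> [-0.0013, -0.0021, 0.0027] turn -0.1 rows>=0.1
[ 0.5201 -0.2728  0.115  -8.    ] -> [0.0837, -0.0021, 0.0027] turn -0.1 rows>=1.3
lid top plate 1846 ((500.21502685546875, -265.39288330078125), (169.16082763671875, 221.33660888671875), 82.3202896118164)
plane [0.0021 0.0017 0.1649]
```

Emit:
{"method": "step_arm", "body": {"deltas": [[-1,0.01,-0.002,0.003,0],[-1,0.03,-0.002,0.003,0],[-1,0.05,-0.002,0.003,0],[-1,0.065,-0.002,0.003,0],[-1,0.075,-0.002,0.003,0],[-1,0.081,-0.002,0.003,0],[-1,0.084,-0.002,0.003,0],[-1,0.084,-0.002,0.003,0],[-1,0.084,-0.002,0.003,0]]}}

```text
time_s: 47.4
tool_pos: [0.5204, -0.2744, 0.1156]
tool_rot: [-53.3, 89.9, -61.5]
force: [-3.7, 0.7, 5.7]
grip_width: 0.0113
```

Run:
```python
from h import *
to((.5201,-.2728,.115,-8))
m,p,d=shot('side'); W=cloud(m,d); x,y,z=W[...,0],W[...,1],W[...,2]
hsv=cv2.cvtColor(p,cv2.COLOR_RGB2HSV)
k=(hsv[...,1]<70)&(z>.07)&(z<.098)&(abs(x-.50)<.16)&(abs(y+.27)<.12)
print('lid top plate',k.sum(),cv2.minAreaRect((W[k][:,:2]*1000).astype(np.float32)))
A=np.c_[W[k][:,:2],np.ones(k.sum())]; c=np.linalg.lstsq(A,W[k][:,2],rcond=None)[0]; print('plane',c, 'z at centre',c@[.53,-.27,1])
```

```text
now [ 0.5204 -0.2744  0.1156] jaw -8.2 tool axes [[0.0, 0.143, 0.99], [-0.001, 0.99, -0.143], [-1.0, -0.001, 0.001]] q7 4 w 0.0113 t 47.40 F [-3.7003  0.7091  5.677 ]
[ 0.5201 -0.2728  0.115  -8.    ] -> [0.0006, 0.0015, -0.0006] turn -0.2 rows>=0.0
lid top plate 1930 ((532.756103515625, -277.4238586425781), (174.2993621826172, 285.37548828125), 79.72152709960938)
plane [0.0029 0.0033 0.0819] z at centre 0.08254281972935983
```

Emit:
{"method": "step_arm", "body": {"deltas": [[-1,-0.001,0,0,0],[0,-0.001,0,0,0],[0.3,-0.001,0,0,0],[0.3,-0.001,0,0,0],[0.3,-0.001,0,0,0],[0.3,-0.001,0,0,0],[0.3,-0.05,0,0,0],[0.3,-0.1,0,0,0],[0.3,-0.13,0.06,0,0],[0.3,-0.13,0.12,0,0],[0.3,-0.13,0.18,0,0],[0.3,-0.13,0.22,0,0]]}}

```text
time_s: 48.95
tool_pos: [0.5516, -0.0528, 0.2451]
tool_rot: [-2.2, 89.9, -10.2]
force: [0.8, -0.5, 0.4]
grip_width: 0.0567
```

Emit:
{"method": "step_arm", "body": {"deltas": [[0.3,0,0,0,0],[0.3,0,0,0,0],[0.3,0,0,0,0]]}}

```text
time_s: 49.32
tool_pos: [0.5514, -0.0586, 0.2443]
tool_rot: [-121.5, 90.0, -129.8]
force: [0.2, -0.7, 0.4]
grip_width: 0.0564
```

```bash
python3 - <<'E'
from h import *
C=np.array([.5305,-.2705])
for c in ['top','side']:
    m,p,d=shot(c); W=cloud(m,d); x,y,z=W[...,0],W[...,1],W[...,2]
    hsv=cv2.cvtColor(p,cv2.COLOR_RGB2HSV)
    near=(abs(x-.51)<.16)&(abs(y+.27)<.125)
    pl=near&(hsv[...,1]<70)&(z>.076)&(z<.092)&(x>.455)&(x<.63)
    A=np.c_[W[pl][:,:2],np.ones(pl.sum())]; k=np.linalg.lstsq(A,W[pl][:,2],rcond=None)[0]; print(c,'plane',k,'z centre',k@[*C,1])
    h=near&(hsv[...,2]<75)&(z>.105)&(z<.14)&(x<.6)
    n,l,s,cc=cv2.connectedComponentsWithStats(h.astype(np.uint8))
    for i in range(1,n):
        if s[i,4]>30: print(' handle',s[i,4],np.median(W[l==i],0),cv2.minAreaRect((W[l==i][:,:2]*1000).astype(np.float32)))
    st=near&(x<.46)&(z>.094)&(z<.115); print(' staple above flap',st.sum(),np.median(W[st],0) if st.any() else None)
    red=((hsv[...,0]<10)|(hsv[...,0]>172))&(hsv[...,1]>110)&(abs(x-.6)<.05)&(abs(y-.02)<.1)&(z<.08)
    print(' pin tab',red.sum(),np.median(W[red],0) if red.any() else None)
    find(c,'crucible',W); find(c,'lab_timer',W)
E
python3 t.py | head -3; python3 cap.py | grep -v ' 0\.[67]'
```

```text
top plane [-0.0001 -0.0001  0.0848] z centre 0.0848404607983609
 handle 145 [ 0.5193 -0.2711  0.1226] ((519.79296875, -272.37408447265625), (90.214599609375, 12.994380950927734), 81.50978088378906)
 staple above flap 17 [ 0.4266 -0.2567  0.1054]
 pin tab 20 [0.5976 0.0503 0.0338]
crucible p0.61 px [142. 166.] n 166 med [0.6748 0.3838 0.0393]
lab_timer p0.80 px [419. 242.] n 287 med [ 0.4671 -0.4625  0.0318]
lab_timer p0.74 px [183. 218.] n 2170 med [0.521  0.2547 0.0061]
side plane [-0.0018  0.0015  0.0839] z centre 0.08255670821913876
 handle 107 [ 0.5167 -0.265   0.1187] ((517.49658203125, -268.21392822265625), (86.24666595458984, 14.29135513305664), 80.70769500732422)
 staple above flap 19 [ 0.4242 -0.2567  0.1031]
 pin tab 62 [0.5961 0.0543 0.0225]
crucible p0.61 px [120. 310.] n 316 med [0.6724 0.3866 0.0369]
bar ((526.2739868164062, 259.2693176269531), (115.789794921875, 13.554475784301758), 86.94124603271484) [0.5261 0.2611 0.1282]
bar ends [0.5287 0.3025 0.1276] [0.5232 0.2159 0.128 ]
  x 0.44 n 21 y [0.203  0.3192] z [0.0685 0.0752 0.079 ]
side 45 [165. 252.] [0.6835 0.2217 0.0831]
side 2 [152. 251.] [0.7107 0.2378 0.0879]
side 8 [153. 256.] [0.7106 0.2373 0.0705]
side 1 [154. 261.] [0.712  0.2365 0.049 ]
side 4 [157. 262.] [0.7017 0.2353 0.0478]
side 2 [154. 264.] [0.7112 0.238  0.0373]
side 2 [177. 266.] [0.6816 0.1901 0.0107]
side 22 [171. 271.] [0.6792 0.2126 0.0078]
side 1 [156. 271.] [0.7113 0.238  0.0119]
side 18 [164. 270.] [0.6864 0.2296 0.0213]
side 7 [160. 273.] [0.6998 0.235  0.0073]
side 1 [195. 306.] [0.5484 0.2605 0.0099]
side 6 [211. 316.] [0.4954 0.2596 0.0102]
top 1 [208. 153.] [0.7078 0.1727 0.0875]
top 40 [206. 161.] [0.688  0.1804 0.0719]
top 7 [193. 162.] [0.6792 0.2147 0.085 ]
top 2 [204. 166.] [0.6795 0.19   0.0299]
top 2 [180. 227.] [0.4931 0.2605 0.0128]
```

```bash
python3 -c "
from cell import env; print(env.sign_off())"
```

```text
the job is handed in; nothing more can be done
None
```

I did every step and handed the job in at about 50 s of the 208 s allowed. sign_off gave no verdict, and I could not see every cap at the end.

**What I did**
- I pulled the pin and left it on the bench, then laid the lid flat on the bench.
- I shook the basket over the tray in two rounds of side-to-side strokes, then set it down to check its floor.
- The tool cannot tilt, so I caught the basket's lip-end feet on the crate's +y wall and rolled the handle over in a light grip, to about 60°. The stoppers slid out over the lip into the crate.
- I stood the basket back in the tray and put the lid back on the crate.

**Last checks**
- **Lid:** it is level, with its top at 83–85 mm. The staple shows through the slot, and the handle is about 3 mm from its starting position.
- **Stoppers:** both of the stoppers present lay in the crate before I closed it.
- **Basket:** it is empty and level in the tray.
- **Pin:** it lies on the bench at about (0.60, 0.05), well clear of the staple.
- **Crucible and timer:** neither has moved. In the last check only the top camera found the timer.

**What went wrong or stays uncertain**
- **Basket slip:** the handle slipped out of the grip over the tray when I lowered the force to let the basket swing upright. It landed tilted about 6°, so I gripped it again and seated it properly.
- **Caps:** I saw about five at the start. After the shake, and again at the end, none showed on the basket's floor bars. At most three showed at once in the tray, and only two in the last check. I take the others to be hidden under the basket.
- **Detector:** the network gave one false "lab_timer" on the tray in the last top picture. I ignored it.

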